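# Onion in the pot, steadying leg drawn out and cammed

## Robot

A 7-joint arm with a two-finger parallel gripper is mounted at the origin on the work surface. World frame = base frame: x ahead of the robot, y to its left, z up, the work surface at z = 0. Lengths are in m, angles in rad, forces in N, time in s.
With the tool pointing down it reaches from about 0.4 to 0.85 m from the base axis. Payload 4.5 kg.
Tool frame: the origin (TCP) lies midway between the tips of the shut fingers; the grasp point (between the pads) lies 19 mm behind it; z points along the fingers, y is the direction in which the jaws open and shut (so a half turn about z gives the same grasp; the last joint's range is limited). The gripper opens to 88 mm and grips with 3 to 60 N. Pads are 18 mm wide; open, the fingers measure 123 mm over their backs; the gripper's body (75 mm by 187 mm) begins 45 mm behind the grasp point.
Start: joints at [-1.283, 0.689, -0.195, 1.565, 0.157, 0.902, -0.215], TCP at [0.157, 0.605, 0.239] pointing down, gripper open.
Joint ranges: [-3.01, 3.01], [-0.46, 2.08], [-1.47, 1.51], [0.13, 2.56], [-1, 4.14], [0.04, 2.09], [-2.66, 2.66]. Speed limits (rad/s): [2.57, 2.57, 3.14, 3.14, 3.14, 3.14, 3.14].

## Interface

Orientations are given as a unit quaternion [x, y, z, w].
In Python, from plant import r gives the robot as it stands.
- The arm moves only by the tool play_rows, never from a script. Its argument "targets" is a list of rows, each an object of numbers: "jaw": the closure, from 0 (fully open) to 1 (shut); "dx", "dy", "dz": the shift along the tool's x, y, z in m; "yaw": the turn about the tool's z in rad. A call has exactly 5 rows; each row shifts and turns the pose as measured when the row begins, along the tool's axes as they then stand; what a row does not reach is not made up. A row lasts 1/10 s, in which the tool goes at most 50 mm and 8.59 degrees, less where a joint would pass 70% of its speed; a pose out of reach is approached as far as the arm can. A call with a gripper value outside its range is refused whole. The fingers move at their own pace and stop on an object; "squeeze" is the grip in N (left out, the last holds). Time passes only in rows, so rows that do not move let the fingers close, or fill a call up. It gives the time, the measured TCP pose, the force and the opening at its end, in the units of the state.
- r.get_state(): the state, without advancing time (a new reading comes with each control period).
- r.snapshot(name): name is "scene" or "side" or "wrist"; returns a dict with "frame" (400x640x3 uint8, red, green, blue), "z_map" (400x640 float32, m along the optical axis (not along the pixel's ray), 0 where there is no reading), "mtx" (3x3 intrinsics, pixels), "dist_coeffs" ([k1, k2, p1, p2, k3] as OpenCV has them; the pictures are not rectified), "position" and "orientation" of the camera in the world; the wrist camera has in their place "T_tool_cam" (4x4, takes a point from camera to tool coordinates, whose origin is the TCP and whose axes are the flange's). Camera axes: x right, y up, looking along -z (the intrinsics and any distortion apply to the point x, -y, -z); pixel columns grow to the right and rows downward; lengths in m; the calibration is good to about 2 mm. A picture is of the moment at which its call begins: read the wrist's pose just before it.
- r.finish_job(): hands the job in, once; it reports no verdict.
The state is a dict: "clock": time; "q": joint angles; "qd": joint speeds; "joint_torque": joint torques, N m; "tool_pos": TCP position; "eef_rot": TCP orientation; "contact_force": force on the tool from outside, world axes, zero at the start; "moment": the same for the moment, N m; "opening": opening from 0.0 (shut) to 1.0 (fully open).
Only numpy, scipy, OpenCV 4.12 (cv2) and the standard library are available. Lean on these libraries where they do the work, as an engineer would, in place of code of your own. Each camera call takes 0.05 s, during which the arm holds its last target.

## Task

Lower the onion gently into the deep pot, without dropping it, and leave it there. Then take the pot stand's sliding leg by its black grip post, draw it out until the yellow pointer stands over the red mark clip, and while holding it there slide your fingers down the post to press the blue cam lever fully flat; never close the lever away from the mark. Finish still gripping the post with the leg at its mark and the lever closed - do not let go - and leave the pot and the other things where they are.

Things in the scene. Friction and masses are not known exactly. Their poses are not given: they have to be found in the camera images.
- onion_center (a point): centre of the round golden-brown onion at its widest level: 62 mm wide there, 30 mm above its flat underside; a thin 8 mm stub on top reaches 42 mm above this point. 0.1 to 0.2 kg. It stands on the fixed wooden chopping board, whose top is 12 mm above the table.
- onion: the same onion; origin at the centre of its underside.
- pot: open deep aluminium pot, loose (1.5 kg) on the stand: 220 mm outside diameter, 110 mm tall, wall 3 mm, inner floor 4 mm above its origin. Origin at the centre of its underside, 30 mm above the table. Small black handles on its own +y and -y sides, 16 mm below the rim, stick out 34 mm, never towards the leg.
- stand: low fixed steel pot stand. Origin on the table, x, y level, z up. Its 230 x 230 x 30 mm pot plate is centred at y = +160 mm; from it an open aluminium channel (80 mm wide, 24 mm high) runs along the stand's -y axis to y = -175 mm and guides the sliding leg. The stand's -y axis is the leg's outward direction.
- leg (a joint): how far the steadying leg is drawn out, m: 0 fully in, 0.11 its stop; grows along the stand's -y axis. A return spring (80 N/m, 2 N of friction) pulls it in: it starts between 0 and 0.02 and runs back to about 0.025 if let go. At the mark the pull inwards is 4 to 7 N, 2 N more while drawing out.
- grip_post (a point): centre of the black upright grip post fixed on the leg, moves with it: 20 mm thick along the stand's y, 24 mm wide along the stand's x, 65 mm tall. This point is half-way up it, 59.5 mm above the table; its top is 92 mm above the table. It can be pinched on its two faces that look along the stand's y, so that the fingers stand in line with the leg.
- pointer (a point): tip region of the small yellow pointer bar on the leg, 50 mm to the stand's +x side of the post's middle, level with it along the stand's y, 29 mm above the table; moves with the leg.
- mark_clip: small red clip fixed on the channel's +x side: the length mark. 10 mm wide along the channel, 22 mm tall. Origin on the table under its centre; axes parallel to the stand's. The leg is at its mark when the pointer stands over the clip, their places along the channel (y) being equal: 50 to 85 mm of leg travel from fully in.
- lever (a joint): angle of the blue cam lever on the leg, rad: 0 closed (flat), starts raised at 0.22 to 0.32, stop at 0.4; stays where left (about 2 N on its tip moves it). Hinge across the leg, 82 mm outward of the post's middle, 38 mm above the table. A 6 mm thick, 34 mm wide paddle reaching 70 mm from the hinge back towards the post, ending 2 mm short of the post's outer face.
- lever_tip (a point): upper edge of the lever's free end, beside the post. Raised it stands 50 to 57 mm above the table; closed, the lever's top is 35 mm above the table. A finger sliding down the post's outer face lands on this tip and presses the lever down; easing the fingers about 1 mm each lets them slide on the post.
- tomato: bystander: red tomato, about 64 mm wide and 51 mm tall, on the chopping board beside the onion (the two trade places)
- lime: bystander: green lime, 48 mm wide, 43 mm tall, on the table
- mug: bystander: blue mug, 84 mm wide, 90 mm tall
- jar: bystander: amber glass jar with red cap, 72 mm wide, 110 mm tall
- can: bystander: plain steel can, 70 mm wide, 100 mm tall
Mind the look-alikes: they are no part of the job. There is more than one size of the onion; the job needs the middle-sized.

How it is judged:
By the outcome, as a careful person would: the job done as asked, in the order asked, and still so for the second after the job is handed in, while the arm keeps its last pose, push and grip.
It also fails if it takes over 59 s, if anything falls off the work surface, if the arm or the gripper's body presses on something with over 40 N, if the wrist force passes 120 N, or if a joint passes its speed limit or range.

## Working session

There is one attempt and no reset: what is moved stays moved. The work goes in short steps, Python scripts to look and compute and a tool call to move; the robot and the scene stay as the last step left them, time stands still between calls to the robot, and variables do not carry over. Pictures are saved under pics/ and viewed, and the job is handed in when it is done.

Besides the shell and the picture viewer there is one more tool, called after ">>>" by a JSON object that holds its "name" and its "arguments", one argument or row to a line. play_rows: Moves the arm, as the interface text tells. Its arguments: {"type":"object","properties":{"targets":{"type":"array"},"squeeze":{"type":"number"}},"required":["targets"]}

```bash
ls; mkdir -p pics
cat > h.py <<'E'
import numpy as np, cv2
from scipy.spatial.transform import Rotation as R
from plant import r
def snap(n,name):
    st=r.get_state(); s=r.snapshot(n)
    cv2.imwrite(f'pics/{name}.png',cv2.cvtColor(s['frame'],cv2.COLOR_RGB2BGR))
    if 'T_tool_cam' in s:
        T=np.eye(4);T[:3,:3]=R.from_quat(st['eef_rot']).as_matrix();T[:3,3]=st['tool_pos']
        s['T']=T@np.array(s['T_tool_cam'])
    else:
        T=np.eye(4);o=np.array(s['orientation'])
        T[:3,:3]=R.from_quat(o).as_matrix() if o.size==4 else o.reshape(3,3)
        T[:3,3]=s['position'];s['T']=T
    np.savez(f'pics/{name}.npz',frame=s['frame'],z=s['z_map'],T=s['T'],K=s['mtx'],d=s['dist_coeffs'])
    return load(name)
def load(name): return dict(np.load(f'pics/{name}.npz'))
def rays(s,uv):
    p=cv2.undistortPoints(np.array(uv,float).reshape(-1,1,2),s['K'],s['d']).reshape(-1,2)
    d=np.c_[p[:,0],-p[:,1],-np.ones(len(p))]
    return s['T'][:3,3], d@s['T'][:3,:3].T
def onplane(s,uv,h):
    o,d=rays(s,uv); return o+d*((h-o[2])/d[:,2])[:,None]
def depthpts(s,uv):
    uv=np.array(uv).reshape(-1,2); o,d=rays(s,uv); z=s['z'][uv[:,1].astype(int),uv[:,0].astype(int)]
    return o+d*z[:,None]
def proj(s,P):
    P=np.array(P,float).reshape(-1,3); c=(P-s['T'][:3,3])@s['T'][:3,:3]
    c=c*[1,-1,-1]
    return cv2.projectPoints(c,np.zeros(3),np.zeros(3),s['K'],s['d'])[0].reshape(-1,2)
E
python3 - <<'E'
from h import *
print(r.get_state())
for n in ['scene','side','wrist']:
    s=snap(n,n+'0'); print(n,s['T'].round(3).tolist(),s['K'].tolist(),s['d'])
E
```

```text
pics
{'clock': 0.0, 'q': array([-1.28320454,  0.6900056 , -0.19454176,  1.56632487,  0.15731212,
        0.90250207, -0.2151084 ]), 'qd': array([ 5.08894129e-05, -1.25220044e-03, -1.58790289e-04, -1.91697561e-04,
        6.56218804e-04,  1.03121886e-03,  1.74009485e-03]), 'joint_torque': array([-2.10730527e-04, -5.27547884e+01, -1.26689460e+00, -1.53427076e+01,
       -5.26014157e-02,  6.62676845e-03,  1.69658219e-04]), 'tool_pos': array([0.15680113, 0.60436291, 0.23790236]), 'eef_rot': array([ 1.26504662e-01,  9.91965584e-01, -9.20810904e-04, -5.52997279e-05]), 'contact_force': array([-0.01036084, -0.36582357,  0.21982259]), 'moment': array([ 0.04608541, -0.00707718,  0.02019304]), 'opening': 1.002153136547254}
scene [[0.863, -0.374, 0.339, 0.996], [0.505, 0.622, -0.599, -0.718], [0.013, 0.688, 0.725, 0.965], [0.0, 0.0, 0.0, 1.0]] [[459.0802133847986, 0.0, 311.98494856759555], [0.0, 459.0802133847986, 200.34481843636075], [0.0, 0.0, 1.0]] [-0.04004601  0.          0.          0.          0.        ]
side [[0.941, 0.175, -0.29, 0.132], [-0.338, 0.547, -0.766, -1.115], [0.024, 0.819, 0.574, 0.896], [0.0, 0.0, 0.0, 1.0]] [[443.88270216373513, 0.0, 315.25962706334906], [0.0, 443.88270216373513, 201.54307707488653], [0.0, 0.0, 1.0]] [-0.01636692  0.          0.          0.          0.        ]
wrist [[0.251, -0.918, -0.309, 0.077], [0.968, 0.237, 0.082, 0.625], [-0.002, -0.319, 0.948, 0.385], [0.0, 0.0, 0.0, 1.0]] [[324.3644521885844, 0.0, 316.0085888574024], [0.0, 324.3644521885844, 199.49550156716967], [0.0, 0.0, 1.0]] [-0.02766029  0.          0.          0.          0.        ]
```

View pics/scene0.png

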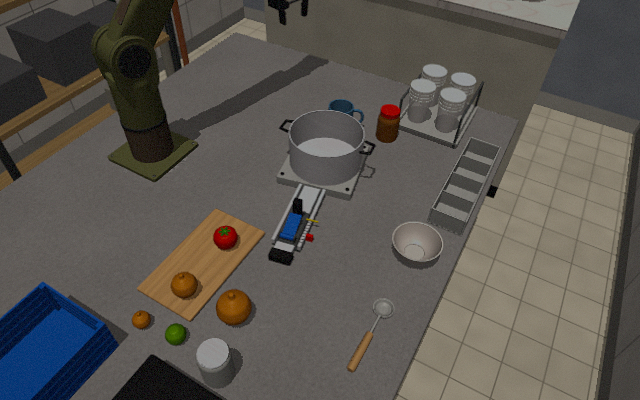

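View pics/side0.png

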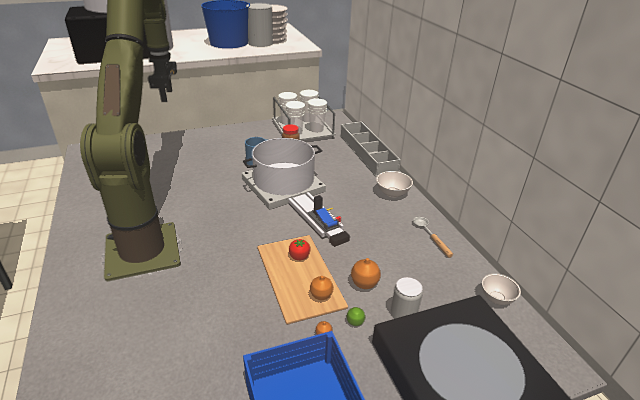

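View pics/wrist0.png

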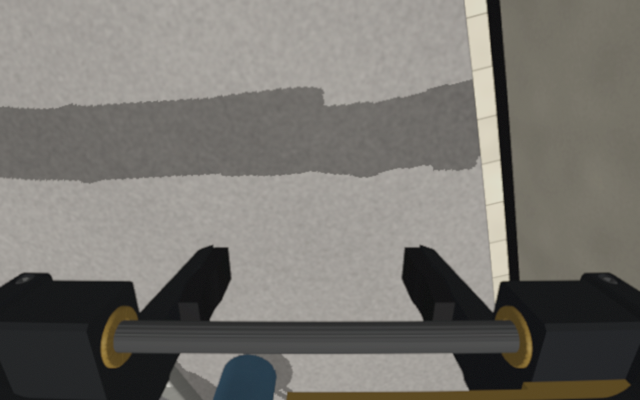

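The scene view shows the target onion on the board at about (184,285), with decoys at (234,307) and (141,320). The pot is at (326,145), the post at (297,205), the pointer at (313,221) and the clip at (309,237). The side view agrees. Next I measure these.

```bash
cat > m.py <<'E'
from h import *
def comps(m,mn=8):
    n,l,st,c=cv2.connectedComponentsWithStats(m.astype(np.uint8))
    return [(st[i],c[i],l==i) for i in range(1,n) if st[i][4]>=mn]
def masks(s):
    hsv=cv2.cvtColor(s['frame'],cv2.COLOR_RGB2HSV).astype(int);H,S,V=hsv[...,0],hsv[...,1],hsv[...,2]
    return dict(orange=(H>7)&(H<19)&(S>190)&(V>60),red=((H<6)|(H>172))&(S>170)&(V>80),yellow=(H>22)&(H<35)&(S>150)&(V>80),blue=(H>105)&(H<120)&(S>140)&(V>60))
def allpts(s):
    v,u=np.mgrid[0:400,0:640]; uv=np.c_[u.ravel(),v.ravel()]
    P=depthpts(s,uv); P[s['z'].ravel()==0]=np.nan
    return P.reshape(400,640,3)
E
python3 - <<'E'
from m import *
for n in ['scene0','side0']:
    s=load(n); P=allpts(s)
    for k,m in masks(s).items():
        for st,c,l in comps(m):
            p=P[l]; print(n,k,st.tolist(),c.round(1),'med',np.nanmedian(p,0).round(4),'min',np.nanmin(p,0).round(3),'max',np.nanmax(p,0).round(3))
E
```

```text
scene0 orange [172, 2, 5, 8, 14] [174.8   5.1] med [-0.9832  1.1406 -0.1621] min [-1.002  1.121 -0.193] max [-0.96   1.151 -0.142]
scene0 orange [173, 9, 7, 16, 35] [176.1  17.1] med [-0.9904  1.1347 -0.2363] min [-1.006  1.117 -0.279] max [-0.98   1.163 -0.183]
scene0 orange [179, 35, 4, 8, 14] [180.2  38.4] med [-0.9872  1.1338 -0.3675] min [-1.005  1.12  -0.386] max [-0.972  1.149 -0.344]
scene0 orange [181, 45, 6, 10, 19] [183.2  49.5] med [-0.9867  1.1341 -0.4478] min [-1.008  1.124 -0.478] max [-0.972  1.16  -0.407]
scene0 orange [379, 116, 21, 10, 97] [388.1 120.7] med [0.616  0.4329 0.0843] min [0.578 0.42  0.072] max [0.639 0.468 0.098]
scene0 orange [171, 272, 27, 27, 505] [183.3 284.3] med [ 0.4537 -0.3577  0.0623] min [ 0.42  -0.379  0.01 ] max [ 0.475 -0.311  0.087]
scene0 orange [216, 290, 35, 35, 932] [232.9 306.6] med [ 0.5898 -0.3466  0.0662] min [ 0.545 -0.375  0.022] max [ 0.619 -0.303  0.096]
scene0 orange [132, 311, 18, 17, 240] [140.5 319. ] med [ 0.4159 -0.4659  0.0344] min [ 0.393 -0.482  0.019] max [ 0.43  -0.446  0.05 ]
scene0 red [381, 104, 20, 15, 227] [38
[... 1353 characters left out ...]
 min [0.58  0.423 0.095] max [0.637 0.492 0.114]
side0 red [336, 216, 5, 6, 13] [338.3 218. ] med [ 0.6136 -0.056   0.0214] min [ 0.608 -0.074  0.009] max [ 0.621 -0.049  0.025]
side0 red [289, 240, 21, 20, 257] [299.2 249.6] med [ 0.4317 -0.2036  0.0539] min [ 0.407 -0.218  0.027] max [ 0.465 -0.164  0.065]
side0 blue [202, 0, 48, 48, 1544] [225.7  19.5] med [0.5362 1.3498 0.3406] min [0.426 1.303 0.183] max [0.851 2.235 0.392]
side0 blue [316, 208, 21, 18, 180] [325.7 216.7] med [ 0.5647 -0.068   0.0455] min [ 0.542 -0.11   0.034] max [ 0.589 -0.031  0.058]
side0 blue [243, 331, 122, 69, 5690] [299.5 372.4] med [ 0.319  -0.5522  0.0168] min [ 0.2   -0.703 -0.002] max [ 0.4   -0.457  0.104]
```

Run:
```python
import cv2
a=cv2.imread('pics/scene0.png')[170:280,240:350];cv2.imwrite('pics/sc_crop.png',cv2.resize(a,None,fx=5,fy=5,interpolation=2))
a=cv2.imread('pics/side0.png')[180:255,280:360];cv2.imwrite('pics/si_crop.png',cv2.resize(a,None,fx=7,fy=7,interpolation=2))
```

```text
(no output)
```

View pics/sc_crop.png

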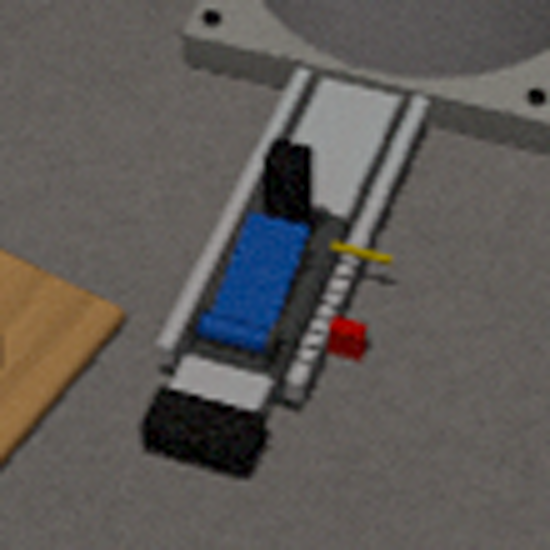

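View pics/si_crop.png

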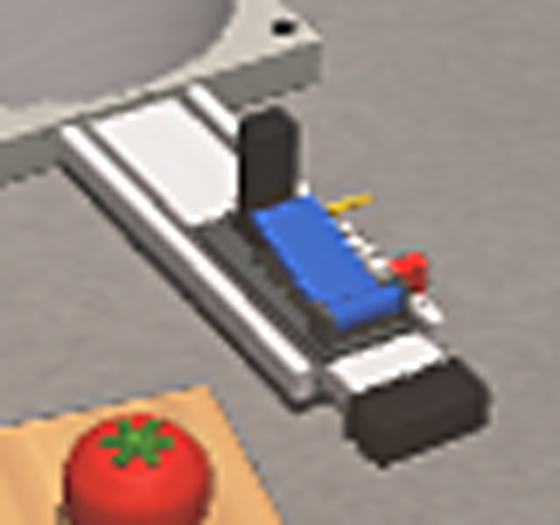

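Run:
```python
from m import *
from scipy.optimize import least_squares
Ps=[];plate=[];rim=[];post=[];chan=[];on=[]
for n in ['scene0','side0']:
    s=load(n); P=allpts(s).reshape(-1,3); rgb=s['frame'].reshape(-1,3).astype(int)
    ok=np.isfinite(P[:,0]); 
    # onion
    m=ok&(np.hypot(P[:,0]-.45,P[:,1]+.355)<.06)&(P[:,2]>.022)&(P[:,2]<.062)&(rgb[:,0]>1.5*rgb[:,2]+10)&(P[:,2]>.02)
    p=P[m]; f=lambda c:np.linalg.norm(p-[c[0],c[1],c[2]],axis=1)-.031
    q=least_squares(f,[.45,-.355,.042],loss='soft_l1',f_scale=.003); print(n,'onion',q.x,len(p))
    near=ok&(np.hypot(P[:,0]-.6,P[:,1]-.2)<.35)
    m=near&(P[:,2]>.135)&(P[:,2]<.147)&(np.hypot(P[:,0]-.58,P[:,1]-.23)<.16); p=P[m]
    g=lambda c:np.hypot(p[:,0]-c[0],p[:,1]-c[1])-.1085
    q=least_squares(g,[.58,.23],loss='soft_l1',f_scale=.002); print('pot',q.x,len(p),np.abs(g(q.x)).mean())
    m=near&(np.abs(P[:,2]-.030)<.003)&(np.hypot(P[:,0]-q.x[0],P[:,1]-q.x[1])<.18)&(P[:,1]>.06);
    p=P[m]; rr=cv2.minAreaRect(p[:,:2].astype(np.float32)*1000); print('plate',len(p),rr)
    m=near&(P[:,2]>.062)&(P[:,2]<.10)&(np.hypot(P[:,0]-.58,P[:,1])<.08)&(rgb.max(1)<90); p=P[m]; print('post',len(p),p.mean(0),p.min(0),p.max(0))
    m=near&(np.abs(P[:,2]-.0925)<.003)&(np.hypot(P[:,0]-.58,P[:,1])<.08)&(rgb.max(1)<90); p=P[m]; print('posttop',len(p),p.mean(0),p.min(0),p.max(0))
    m=near&(np.abs(P[:,2]-.024)<.003)&(P[:,1]<.10)&(P[:,1]>-.10)&(rgb.min(1)>110)&(P[:,0]>.45); p=P[m]
    vis=np.zeros((400,640),np.uint8); vis.reshape(-1)[m]=255
    print('chan',len(p),cv2.fitLine(p[:,:2].astype(np.float32),cv2.DIST_L2,0,.01,.01).ravel())
    if len(p): print(cv2.minAreaRect(p[:,:2].astype(np.float32)*1000))
```

```text
scene0 onion [ 0.44256812 -0.34822949  0.04166369] 284
pot [0.50620626 0.2178646 ] 240 0.0015854348024399792
plate 919 ((506.659912109375, 201.06390380859375), (229.13150024414062, 264.2717590332031), 12.02470874786377)
post 116 [ 0.55593636 -0.02287097  0.08215416] [ 0.54351234 -0.03062911  0.06275077] [ 0.56745234 -0.00773074  0.09516935]
posttop 43 [ 0.55487078 -0.01878255  0.09204412] [ 0.54351234 -0.02953096  0.08983942] [ 0.56524105 -0.00773074  0.09516935]
chan 568 [0.98334444 0.18175185 0.582792   0.03709393]
((675.2952880859375, 1.8171157836914062), (438.8802795410156, 198.4510498046875), 0.5934180021286011)
side0 onion [ 0.44568931 -0.35001022  0.04114284] 266
pot [0.50910383 0.21691823] 157 0.0020160729583783205
plate 501 ((508.99261474609375, 195.5675506591797), (228.86387634277344, 274.8995361328125), 12.51537036895752)
post 80 [ 0.55230171 -0.0253143   0.08136681] [ 0.54232986 -0.03611867  0.06252217] [ 0.56601669 -0.01321431  0.09454929]
posttop 25 [ 0.55466584 -0.02269292  0.09215451] [ 0.54330202 -0.03211647  0.09057619] [ 0.56601669 -0.01321431  0.09454929]
chan 385 [0.98829836 0.15253331 0.584448   0.03513607]
((688.7491455078125, -0.224578857421875), (199.49163818359375, 465.7908935546875), 89.96775817871094)
```

```bash
cat > plan.py <<'E'
import sys
from h import *
def st():
    s=r.get_state(); M=R.from_quat(s['eef_rot']).as_matrix(); return s,M
def show():
    s,M=st(); print('t',round(s['clock'],2),'p',s['tool_pos'].round(4),'phi',np.degrees(np.arctan2(M[1,1],M[0,1])).round(2),'zax',M[:,2].round(4),'q',s['q'].round(2),'F',s['contact_force'].round(1),'op',round(s['opening'],3))
def to(target,phi,n):
    """rows to world target with final jaw angle deg"""
    s,M=st(); p=s['tool_pos']; f0=np.arctan2(M[1,1],M[0,1]); d=np.radians(phi)-f0
    step=(np.array(target)-p)/n
    for i in range(n):
        f=f0+d*i/n
        x=np.array([-np.sin(f),np.cos(f),0]);y=np.array([np.cos(f),np.sin(f),0])
        print(i,'dx %.4f dy %.4f dz %.4f yaw %.4f'%(x@step,y@step,-step[2],-d/n))
    show()
E
python3 -c "
from plan import *
to([.45,.36,.25],-10,10)"
```

```text
0 dx -0.0345 dy -0.0163 dz -0.0012 yaw 0.1492
1 dx -0.0366 dy -0.0110 dz -0.0012 yaw 0.1492
2 dx -0.0378 dy -0.0054 dz -0.0012 yaw 0.1492
3 dx -0.0382 dy 0.0002 dz -0.0012 yaw 0.1492
4 dx -0.0377 dy 0.0059 dz -0.0012 yaw 0.1492
5 dx -0.0364 dy 0.0114 dz -0.0012 yaw 0.1492
6 dx -0.0343 dy 0.0167 dz -0.0012 yaw 0.1492
7 dx -0.0314 dy 0.0216 dz -0.0012 yaw 0.1492
8 dx -0.0279 dy 0.0261 dz -0.0012 yaw 0.1492
9 dx -0.0237 dy 0.0299 dz -0.0012 yaw 0.1492
t 0.15 p [0.1568 0.6045 0.2381] phi 75.46 zax [-3.0e-04 -1.4e-03 -1.0e+00] q [-1.28  0.69 -0.19  1.57  0.16  0.9  -0.22] F [-0.1  0.1  0.4] op 0.998
```

>>> {"name": "play_rows", "arguments": {
  "targets": [
    {"jaw":0,"dx":-0.034,"dy":-0.016,"dz":-0.001,"yaw":0.149},
    {"jaw":0,"dx":-0.037,"dy":-0.011,"dz":-0.001,"yaw":0.149},
    {"jaw":0,"dx":-0.038,"dy":-0.005,"dz":-0.001,"yaw":0.149},
    {"jaw":0,"dx":-0.038,"dy":0,"dz":-0.001,"yaw":0.149},
    {"jaw":0,"dx":-0.038,"dy":0.006,"dz":-0.001,"yaw":0.149}
  ]
}}

```text
clock: 0.65
tool_pos: [0.2998, 0.4824, 0.2407]
eef_rot: [0.48, 0.877, -0.001, -0.003]
contact_force: [0.5, 1.2, -0.8]
opening: 0.999
```

```bash
python3 -c "
from plan import *
to([.46,.22,.25],-35,10)"
```

```text
0 dx -0.0307 dy -0.0007 dz -0.0009 yaw 0.1180
1 dx -0.0306 dy 0.0030 dz -0.0009 yaw 0.1180
2 dx -0.0300 dy 0.0066 dz -0.0009 yaw 0.1180
3 dx -0.0291 dy 0.0100 dz -0.0009 yaw 0.1180
4 dx -0.0277 dy 0.0134 dz -0.0009 yaw 0.1180
5 dx -0.0259 dy 0.0166 dz -0.0009 yaw 0.1180
6 dx -0.0238 dy 0.0195 dz -0.0009 yaw 0.1180
7 dx -0.0213 dy 0.0222 dz -0.0009 yaw 0.1180
8 dx -0.0186 dy 0.0245 dz -0.0009 yaw 0.1180
9 dx -0.0155 dy 0.0265 dz -0.0009 yaw 0.1180
t 0.65 p [0.2998 0.4824 0.2407] phi 32.62 zax [-7.4e-03  7.0e-04 -1.0e+00] q [-1.09  0.61 -0.01  1.74 -0.01  0.79 -0.52] F [ 0.5  1.2 -0.8] op 0.999
```

>>> {"name": "play_rows", "arguments": {
  "targets": [
    {"jaw":0,"dx":-0.031,"dy":-0.001,"dz":-0.001,"yaw":0.149},
    {"jaw":0,"dx":-0.031,"dy":0.004,"dz":-0.001,"yaw":0.149},
    {"jaw":0,"dx":-0.03,"dy":0.008,"dz":-0.001,"yaw":0.149},
    {"jaw":0,"dx":-0.028,"dy":0.012,"dz":-0.001,"yaw":0.149},
    {"jaw":0,"dx":-0.026,"dy":0.016,"dz":-0.001,"yaw":0.149}
  ]
}}

```text
clock: 1.15
tool_pos: [0.3832, 0.3425, 0.2446]
eef_rot: [0.768, 0.64, -0.002, -0.002]
contact_force: [-0.5, 0.2, 1.1]
opening: 0.999
```

```bash
python3 -c "
from plan import *
to([.47,.05,.25],-70,9)"
```

```text
0 dx -0.0302 dy 0.0153 dz -0.0006 yaw 0.1156
1 dx -0.0283 dy 0.0187 dz -0.0006 yaw 0.1156
2 dx -0.0259 dy 0.0219 dz -0.0006 yaw 0.1156
3 dx -0.0232 dy 0.0247 dz -0.0006 yaw 0.1156
4 dx -0.0202 dy 0.0272 dz -0.0006 yaw 0.1156
5 dx -0.0169 dy 0.0294 dz -0.0006 yaw 0.1156
6 dx -0.0134 dy 0.0311 dz -0.0006 yaw 0.1156
7 dx -0.0098 dy 0.0325 dz -0.0006 yaw 0.1156
8 dx -0.0059 dy 0.0334 dz -0.0006 yaw 0.1156
t 1.15 p [0.3832 0.3425 0.2446] phi -10.38 zax [-0.0065  0.     -1.    ] q [-0.94  0.55  0.2   1.9  -0.16  0.72 -0.83] F [-0.5  0.2  1.1] op 0.999
```

>>> {"name": "play_rows", "arguments": {
  "targets": [
    {"jaw":0,"dx":-0.03,"dy":0.015,"dz":0,"yaw":0.116},
    {"jaw":0,"dx":-0.028,"dy":0.019,"dz":0,"yaw":0.116},
    {"jaw":0,"dx":-0.026,"dy":0.022,"dz":0,"yaw":0.116},
    {"jaw":0,"dx":-0.023,"dy":0.025,"dz":0,"yaw":0.116},
    {"jaw":0,"dx":-0.02,"dy":0.027,"dz":0,"yaw":0.116}
  ]
}}

```text
clock: 1.65
tool_pos: [0.4319, 0.1747, 0.2441]
eef_rot: [0.924, 0.383, -0.002, -0.001]
contact_force: [0.6, -0.7, 0.6]
opening: 1.005
```

```bash
python3 -c "
from plan import *
s=snap('wrist','w1')
to([.47,-.15,.27],-77.8,8)"
```

```text
0 dx -0.0245 dy 0.0317 dz -0.0032 yaw 0.0699
1 dx -0.0222 dy 0.0333 dz -0.0032 yaw 0.0699
2 dx -0.0198 dy 0.0348 dz -0.0032 yaw 0.0699
3 dx -0.0173 dy 0.0361 dz -0.0032 yaw 0.0699
4 dx -0.0148 dy 0.0372 dz -0.0032 yaw 0.0699
5 dx -0.0121 dy 0.0381 dz -0.0032 yaw 0.0699
6 dx -0.0094 dy 0.0389 dz -0.0032 yaw 0.0699
7 dx -0.0067 dy 0.0394 dz -0.0032 yaw 0.0699
t 1.7 p [0.4334 0.1679 0.2445] phi -45.75 zax [-0.0041 -0.0034 -1.    ] q [-0.71  0.5   0.37  2.04 -0.29  0.65 -0.95] F [ 0.5 -4.3 -0.7] op 0.998
```

View pics/w1.png

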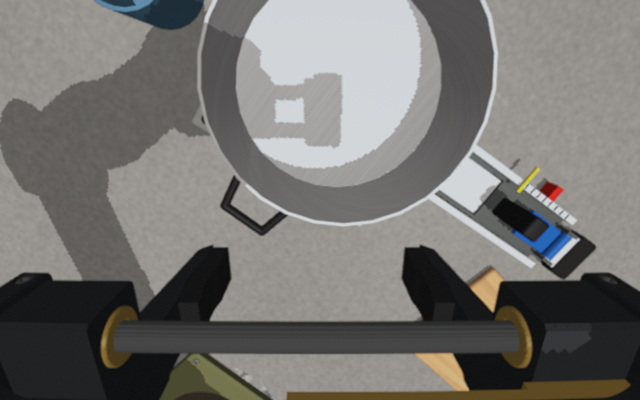

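The wrist view shows the pot rim, the post at about (520,215), the pointer at (528,180) and the clip at (552,190). I move on to the onion.

>>> {"name": "play_rows", "arguments": {
  "targets": [
    {"jaw":0,"dx":-0.025,"dy":0.032,"dz":-0.003,"yaw":0.07},
    {"jaw":0,"dx":-0.022,"dy":0.033,"dz":-0.003,"yaw":0.07},
    {"jaw":0,"dx":-0.02,"dy":0.035,"dz":-0.003,"yaw":0.07},
    {"jaw":0,"dx":-0.017,"dy":0.036,"dz":-0.003,"yaw":0.07},
    {"jaw":0,"dx":-0.015,"dy":0.037,"dz":-0.003,"yaw":0.07}
  ]
}}

```text
clock: 2.2
tool_pos: [0.4564, -0.0328, 0.2594]
eef_rot: [0.978, 0.209, -0.002, -0.0]
contact_force: [0.3, -0.2, -0.0]
opening: 0.998
```

```bash
python3 -c "
from plan import *
to([.40,-.32,.24],-77.8,10)"
```

```text
0 dx -0.0169 dy 0.0239 dz 0.0019 yaw 0.0208
1 dx -0.0164 dy 0.0243 dz 0.0019 yaw 0.0208
2 dx -0.0159 dy 0.0246 dz 0.0019 yaw 0.0208
3 dx -0.0154 dy 0.0249 dz 0.0019 yaw 0.0208
4 dx -0.0148 dy 0.0252 dz 0.0019 yaw 0.0208
5 dx -0.0143 dy 0.0255 dz 0.0019 yaw 0.0208
6 dx -0.0138 dy 0.0258 dz 0.0019 yaw 0.0208
7 dx -0.0132 dy 0.0261 dz 0.0019 yaw 0.0208
8 dx -0.0127 dy 0.0264 dz 0.0019 yaw 0.0208
9 dx -0.0121 dy 0.0266 dz 0.0019 yaw 0.0208
t 2.2 p [ 0.4564 -0.0328  0.2594] phi -65.9 zax [-0.0049 -0.001  -1.    ] q [-0.33  0.48  0.45  2.04 -0.32  0.69 -0.82] F [ 0.3 -0.2 -0. ] op 0.998
```

>>> {"name": "play_rows", "arguments": {
  "targets": [
    {"jaw":0,"dx":-0.017,"dy":0.024,"dz":0.002,"yaw":0.021},
    {"jaw":0,"dx":-0.016,"dy":0.024,"dz":0.002,"yaw":0.021},
    {"jaw":0,"dx":-0.016,"dy":0.024,"dz":0.002,"yaw":0.021},
    {"jaw":0,"dx":-0.016,"dy":0.025,"dz":0.002,"yaw":0.021},
    {"jaw":0,"dx":-0.016,"dy":0.025,"dz":0.002,"yaw":0.021}
  ]
}}

```text
clock: 2.7
tool_pos: [0.4263, -0.1829, 0.2499]
eef_rot: [0.988, 0.155, -0.001, 0.001]
contact_force: [-0.2, -0.3, -0.5]
opening: 1.001
```

>>> {"name": "play_rows", "arguments": {
  "targets": [
    {"jaw":0,"dx":-0.017,"dy":0.024,"dz":0.002,"yaw":0.021},
    {"jaw":0,"dx":-0.017,"dy":0.024,"dz":0.002,"yaw":0.021},
    {"jaw":0,"dx":-0.016,"dy":0.024,"dz":0.002,"yaw":0.021},
    {"jaw":0,"dx":-0.016,"dy":0.025,"dz":0.002,"yaw":0.021},
    {"jaw":0,"dx":-0.016,"dy":0.025,"dz":0.002,"yaw":0.021}
  ]
}}

```text
clock: 3.2
tool_pos: [0.3783, -0.3265, 0.2391]
eef_rot: [0.995, 0.103, -0.001, 0.0]
contact_force: [0.6, 0.2, 0.0]
opening: 0.996
```

>>> {"name": "play_rows", "arguments": {
  "targets": [
    {"jaw":0},
    {"jaw":0},
    {"jaw":0},
    {"jaw":0},
    {"jaw":0}
  ]
}}

```text
invalid input
```

Run:
```python
from plan import *
from m import *
show(); s=snap('wrist','w2'); show()
P=allpts(s)
for st_,c,l in comps(masks(s)['orange'],100):
    p=P[l]; print(st_.tolist(),c.round(1),np.nanmedian(p,0).round(3),np.nanmax(p,0).round(3),np.nanmin(p,0).round(3))
```

```text
t 3.2 p [ 0.3783 -0.3265  0.2391] phi -78.16 zax [-2.1e-03 -5.0e-04 -1.0e+00] q [ 0.35  0.56  0.43  1.95 -0.35  0.7  -0.37] F [0.6 0.2 0. ] op 0.996
t 3.25 p [ 0.3757 -0.3324  0.2395] phi -78.61 zax [-0.0028 -0.0064 -1.    ] q [ 0.35  0.56  0.44  1.95 -0.35  0.7  -0.37] F [-0.5 -5.  -0.2] op 1.0
[341, 0, 56, 13, 492] [368.4   4.7] [ 0.543 -0.341  0.051] [ 0.553 -0.316  0.062] [ 0.538 -0.365  0.041]
[323, 85, 58, 59, 2385] [350.2 114.4] [ 0.445 -0.345  0.065] [ 0.474 -0.32   0.086] [ 0.417 -0.378  0.05 ]
[421, 149, 34, 33, 761] [436.6 164.8] [ 0.411 -0.455  0.036] [ 0.429 -0.442  0.047] [ 0.393 -0.476  0.023]
```

View pics/w2.png

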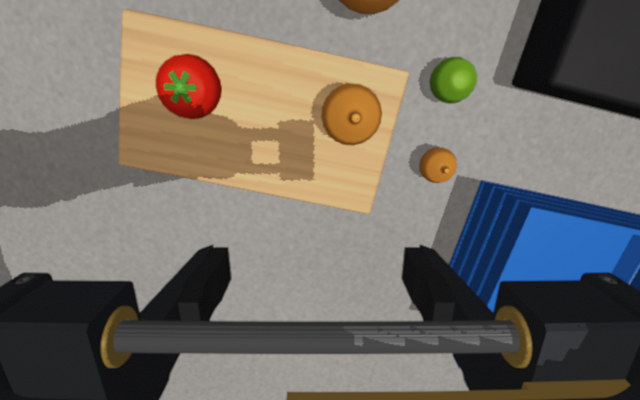

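The wrist view shows the onion at (351,114), with its stub at (355,118). I locate its centre.

>>> {"name": "play_rows", "arguments": {
  "targets": [
    {"jaw":0,"dx":0,"dy":0,"dz":0,"yaw":0},
    {"jaw":0,"dx":0,"dy":0,"dz":0,"yaw":0},
    {"jaw":0,"dx":0,"dy":0,"dz":0,"yaw":0},
    {"jaw":0,"dx":0,"dy":0,"dz":0,"yaw":0},
    {"jaw":0,"dx":0,"dy":0,"dz":0,"yaw":0}
  ]
}}

```text
clock: 3.75
tool_pos: [0.3765, -0.3298, 0.2389]
eef_rot: [0.995, 0.101, -0.002, 0.002]
contact_force: [-0.0, 0.2, 0.5]
opening: 1.004
```

Run:
```python
from plan import *
from m import *
from scipy.optimize import least_squares
show(); s=snap('wrist','w3')
P=allpts(s)
for st_,c,l in comps(masks(s)['orange'],100):
    cs,_=cv2.findContours(l.astype(np.uint8),0,2); (u,v),rad=cv2.minEnclosingCircle(cs[0]); a=onplane(s,[[u,v]],.042)
    p=P[l]; p=p[(p[:,2]<.065)&(p[:,2]>.025)]
    q=least_squares(lambda c:np.linalg.norm(p-c,axis=1)-.031,[a[0][0],a[0][1],.042],loss='soft_l1',f_scale=.002)
    print(st_.tolist(),u,v,rad,a.round(4),q.x,len(p))
to([.444,-.349,.10],-77.8,5)
```

```text
t 3.75 p [ 0.3765 -0.3298  0.2389] phi -78.41 zax [-0.0035 -0.0037 -1.    ] q [ 0.35  0.57  0.44  1.95 -0.35  0.7  -0.37] F [-0.   0.2  0.5] op 1.004
[341, 0, 47, 9, 305] 364.0 0.0 23.000099182128906 [[ 0.5466 -0.3419  0.042 ]] [ 0.56958439 -0.33772331  0.03960705] 305
[319, 82, 58, 59, 2405] 347.5377502441406 110.91509246826172 29.862579345703125 [[ 0.4454 -0.3499  0.042 ]] [ 0.44490549 -0.34947448  0.04240501] 1154
[418, 146, 34, 33, 755] 434.6233825683594 161.6883087158203 17.336490631103516 [[ 0.4128 -0.4545  0.042 ]] [ 0.41541537 -0.44814492  0.0621162 ] 735
0 dx 0.0124 dy 0.0065 dz 0.0278 yaw -0.0021
1 dx 0.0124 dy 0.0065 dz 0.0278 yaw -0.0021
2 dx 0.0124 dy 0.0065 dz 0.0278 yaw -0.0021
3 dx 0.0124 dy 0.0066 dz 0.0278 yaw -0.0021
4 dx 0.0124 dy 0.0066 dz 0.0278 yaw -0.0021
t 3.8 p [ 0.3766 -0.3297  0.2389] phi -78.41 zax [-0.0035 -0.0035 -1.    ] q [ 0.35  0.57  0.44  1.95 -0.35  0.7  -0.37] F [0.4 0.8 0.2] op 0.999
```

>>> {"name": "play_rows", "arguments": {
  "targets": [
    {"jaw":0,"dx":0.016,"dy":0.008,"dz":0.02,"yaw":0},
    {"jaw":0,"dx":0.016,"dy":0.008,"dz":0.02,"yaw":0},
    {"jaw":0,"dx":0.016,"dy":0.008,"dz":0.03,"yaw":0},
    {"jaw":0,"dx":0.014,"dy":0.008,"dz":0.03,"yaw":0},
    {"jaw":0,"dx":0.002,"dy":0.002,"dz":0.03,"yaw":0}
  ]
}}

```text
clock: 4.3
tool_pos: [0.4531, -0.3513, 0.1092]
eef_rot: [0.995, 0.103, 0.003, 0.005]
contact_force: [0.5, 0.4, -1.0]
opening: 0.999
```

Run:
```python
from plan import *
to([.445,-.3495,.027],-77.8,5)
```

```text
0 dx -0.0015 dy -0.0007 dz 0.0164 yaw -0.0013
1 dx -0.0015 dy -0.0007 dz 0.0164 yaw -0.0013
2 dx -0.0015 dy -0.0007 dz 0.0164 yaw -0.0013
3 dx -0.0015 dy -0.0007 dz 0.0164 yaw -0.0013
4 dx -0.0015 dy -0.0007 dz 0.0164 yaw -0.0013
t 4.3 p [ 0.4531 -0.3513  0.1092] phi -78.18 zax [ 0.0073 -0.0088 -0.9999] q [ 0.4   0.83  0.31  1.86 -0.47  0.52 -0.34] F [ 0.5  0.4 -1. ] op 0.999
```

>>> {"name": "play_rows", "arguments": {
  "targets": [
    {"jaw":0,"dx":-0.004,"dy":-0.002,"dz":0.01,"yaw":0},
    {"jaw":0,"dx":-0.003,"dy":-0.001,"dz":0.015,"yaw":0},
    {"jaw":0,"dx":-0.002,"dy":0,"dz":0.015,"yaw":0},
    {"jaw":0,"dx":0,"dy":0,"dz":0.01,"yaw":0},
    {"jaw":0,"dx":0,"dy":0,"dz":0,"yaw":0}
  ]
}}

```text
clock: 4.8
tool_pos: [0.4448, -0.3464, 0.0523]
eef_rot: [0.994, 0.106, 0.001, 0.002]
contact_force: [-0.9, 0.2, -0.0]
opening: 1.003
```

Run:
```python
from plan import *
to([.445,-.3495,.027],-77.8,4)
```

```text
0 dx -0.0001 dy 0.0008 dz 0.0063 yaw -0.0002
1 dx -0.0001 dy 0.0008 dz 0.0063 yaw -0.0002
2 dx -0.0001 dy 0.0008 dz 0.0063 yaw -0.0002
3 dx -0.0001 dy 0.0008 dz 0.0063 yaw -0.0002
t 4.8 p [ 0.4448 -0.3464  0.0523] phi -77.85 zax [ 0.0029 -0.0033 -1.    ] q [ 0.44  0.91  0.24  1.9  -0.51  0.39 -0.3 ] F [-0.9  0.2 -0. ] op 1.003
```

>>> {"name": "play_rows", "arguments": {
  "targets": [
    {"jaw":0,"dx":0,"dy":0.001,"dz":0.007,"yaw":0},
    {"jaw":0,"dx":0,"dy":0.001,"dz":0.007,"yaw":0},
    {"jaw":0,"dx":0,"dy":0.001,"dz":0.007,"yaw":0},
    {"jaw":0,"dx":0,"dy":0,"dz":0.005,"yaw":0},
    {"jaw":0,"dx":0,"dy":0,"dz":0,"yaw":0}
  ]
}}

```text
clock: 5.3
tool_pos: [0.4474, -0.3504, 0.0259]
eef_rot: [0.994, 0.106, 0.003, 0.003]
contact_force: [-0.7, 0.5, 0.4]
opening: 0.999
```

Run:
```python
from plan import *
to([.445,-.3495,.027],-77.8,4)
```

```text
0 dx -0.0005 dy -0.0003 dz -0.0003 yaw 0.0000
1 dx -0.0005 dy -0.0003 dz -0.0003 yaw 0.0000
2 dx -0.0005 dy -0.0003 dz -0.0003 yaw 0.0000
3 dx -0.0005 dy -0.0003 dz -0.0003 yaw 0.0000
t 5.3 p [ 0.4474 -0.3504  0.0259] phi -77.8 zax [ 0.0059 -0.0055 -1.    ] q [ 0.46  0.96  0.21  1.89 -0.52  0.34 -0.28] F [-0.7  0.5  0.4] op 0.999
```

>>> {"name": "play_rows", "arguments": {
  "targets": [
    {"jaw":0.1,"dx":-0.002,"dy":-0.001,"dz":-0.001,"yaw":0},
    {"jaw":1,"dx":0,"dy":0,"dz":0,"yaw":0},
    {"jaw":1,"dx":0,"dy":0,"dz":0,"yaw":0},
    {"jaw":1,"dx":0,"dy":0,"dz":0,"yaw":0},
    {"jaw":1,"dx":0,"dy":0,"dz":0,"yaw":0}
  ],
  "squeeze": 15
}}

```text
clock: 5.8
tool_pos: [0.4451, -0.3499, 0.0275]
eef_rot: [0.994, 0.106, 0.003, 0.003]
contact_force: [-0.3, -0.2, -1.7]
opening: 0.691
```

>>> {"name": "play_rows", "arguments": {
  "targets": [
    {"jaw":1,"dx":0,"dy":0,"dz":0,"yaw":0},
    {"jaw":1,"dx":0,"dy":0,"dz":-0.005,"yaw":0},
    {"jaw":1,"dx":0,"dy":0,"dz":-0.01,"yaw":0},
    {"jaw":1,"dx":0,"dy":0,"dz":-0.015,"yaw":0},
    {"jaw":1,"dx":0,"dy":0,"dz":-0.02,"yaw":0}
  ]
}}

```text
clock: 6.3
tool_pos: [0.4433, -0.3482, 0.0781]
eef_rot: [0.994, 0.106, 0.001, 0.001]
contact_force: [0.3, 0.2, -1.7]
opening: 0.693
```

Run:
```python
from plan import *
show()
s=snap('scene','s2')
to([.49,-.12,.27],-77.8,10)
```

```text
t 6.3 p [ 0.4433 -0.3482  0.0781] phi -77.81 zax [ 0.0025 -0.0021 -1.    ] q [ 0.43  0.87  0.27  1.89 -0.49  0.44 -0.31] F [ 0.3  0.2 -1.7] op 0.693
0 dx 0.0093 dy -0.0215 dz -0.0189 yaw -0.0000
1 dx 0.0093 dy -0.0215 dz -0.0189 yaw -0.0000
2 dx 0.0093 dy -0.0215 dz -0.0189 yaw -0.0000
3 dx 0.0093 dy -0.0215 dz -0.0189 yaw -0.0000
4 dx 0.0093 dy -0.0215 dz -0.0189 yaw -0.0000
5 dx 0.0093 dy -0.0215 dz -0.0189 yaw -0.0000
6 dx 0.0093 dy -0.0215 dz -0.0189 yaw -0.0000
7 dx 0.0093 dy -0.0215 dz -0.0189 yaw -0.0000
8 dx 0.0093 dy -0.0215 dz -0.0189 yaw -0.0000
9 dx 0.0093 dy -0.0215 dz -0.0189 yaw -0.0000
t 6.35 p [ 0.4447 -0.3496  0.0813] phi -77.82 zax [ 0.0065 -0.0055 -1.    ] q [ 0.43  0.87  0.27  1.89 -0.49  0.44 -0.31] F [-0.9  0.2  1.5] op 0.694
```

View pics/s2.png

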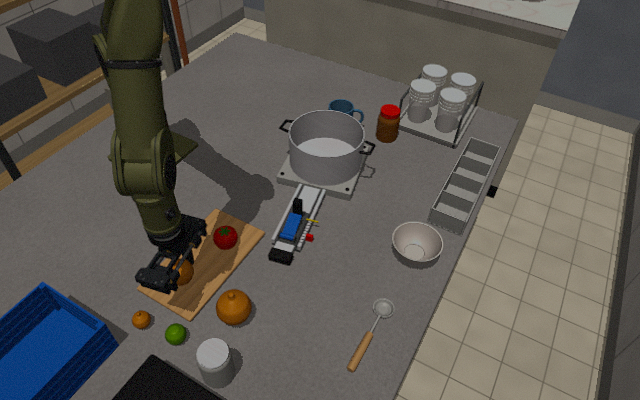

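The scene view shows the onion held in the gripper, and the opening reads 61 mm, which fits its 62 mm width.

>>> {"name": "play_rows", "arguments": {
  "targets": [
    {"jaw":1,"dx":0,"dy":0,"dz":-0.03,"yaw":0},
    {"jaw":1,"dx":0.005,"dy":-0.01,"dz":-0.04,"yaw":0},
    {"jaw":1,"dx":0.008,"dy":-0.02,"dz":-0.04,"yaw":0},
    {"jaw":1,"dx":0.01,"dy":-0.03,"dz":-0.035,"yaw":0},
    {"jaw":1,"dx":0.01,"dy":-0.035,"dz":-0.02,"yaw":0}
  ]
}}

```text
clock: 6.85
tool_pos: [0.4545, -0.2518, 0.2519]
eef_rot: [0.995, 0.101, 0.003, 0.005]
contact_force: [1.0, -0.3, -1.0]
opening: 0.694
```

Run:
```python
from plan import *
from m import *
from scipy.optimize import least_squares
to([.45,.10,.27],-77.8,10)
s=load('w1');P=allpts(s).reshape(-1,3)
p=P[(P[:,2]>.134)&(P[:,2]<.145)&(np.hypot(P[:,0]-.508,P[:,1]-.217)<.13)]
g=lambda c:np.hypot(p[:,0]-c[0],p[:,1]-c[1])-.1085
q=least_squares(g,[.508,.217],loss='soft_l1',f_scale=.002);print('pot',q.x,len(p),np.abs(g(q.x)).mean(),p[:,2].mean())
```

```text
0 dx 0.0066 dy -0.0346 dz -0.0018 yaw -0.0011
1 dx 0.0066 dy -0.0345 dz -0.0018 yaw -0.0011
2 dx 0.0067 dy -0.0345 dz -0.0018 yaw -0.0011
3 dx 0.0067 dy -0.0345 dz -0.0018 yaw -0.0011
4 dx 0.0068 dy -0.0345 dz -0.0018 yaw -0.0011
5 dx 0.0068 dy -0.0345 dz -0.0018 yaw -0.0011
6 dx 0.0068 dy -0.0345 dz -0.0018 yaw -0.0011
7 dx 0.0069 dy -0.0345 dz -0.0018 yaw -0.0011
8 dx 0.0069 dy -0.0345 dz -0.0018 yaw -0.0011
9 dx 0.0070 dy -0.0345 dz -0.0018 yaw -0.0011
t 6.85 p [ 0.4545 -0.2518  0.2519] phi -78.44 zax [ 0.0073 -0.0093 -0.9999] q [ 0.11  0.57  0.49  1.9  -0.37  0.75 -0.56] F [ 1.  -0.3 -1. ] op 0.694
pot [0.50934643 0.22026685] 4235 0.00124670903276328 0.13907399790477543
```

>>> {"name": "play_rows", "arguments": {
  "targets": [
    {"jaw":1,"dx":0.007,"dy":-0.035,"dz":-0.002,"yaw":0},
    {"jaw":1,"dx":0.007,"dy":-0.035,"dz":-0.002,"yaw":0},
    {"jaw":1,"dx":0.007,"dy":-0.035,"dz":-0.002,"yaw":0},
    {"jaw":1,"dx":0.007,"dy":-0.035,"dz":-0.002,"yaw":0},
    {"jaw":1,"dx":0.007,"dy":-0.035,"dz":-0.002,"yaw":0}
  ]
}}

```text
clock: 7.35
tool_pos: [0.4548, -0.0673, 0.2656]
eef_rot: [0.995, 0.1, 0.009, 0.006]
contact_force: [0.4, -0.5, -1.9]
opening: 0.697
```

>>> {"name": "play_rows", "arguments": {
  "targets": [
    {"jaw":1,"dx":0,"dy":-0.02,"dz":0,"yaw":0},
    {"jaw":1,"dx":0,"dy":0,"dz":0,"yaw":0},
    {"jaw":1,"dx":0,"dy":0,"dz":0,"yaw":0},
    {"jaw":1,"dx":0,"dy":0,"dz":0,"yaw":0},
    {"jaw":1,"dx":0,"dy":0,"dz":0,"yaw":0}
  ]
}}

```text
clock: 7.85
tool_pos: [0.4504, -0.0435, 0.2661]
eef_rot: [0.995, 0.103, 0.01, 0.005]
contact_force: [-0.4, 0.4, -1.7]
opening: 0.695
```

Run:
```python
from plan import *
show()
s=snap('wrist','w4')
show()
```

```text
t 7.85 p [ 0.4504 -0.0435  0.2661] phi -78.15 zax [ 0.0205 -0.0084 -0.9998] q [-0.38  0.47  0.55  2.07 -0.38  0.68 -0.94] F [-0.4  0.4 -1.7] op 0.695
t 7.9 p [ 0.4504 -0.0436  0.2661] phi -78.17 zax [ 0.0205 -0.0085 -0.9998] q [-0.38  0.47  0.55  2.07 -0.38  0.68 -0.94] F [ 0.9 -1.4 -1.5] op 0.693
```

View pics/w4.png

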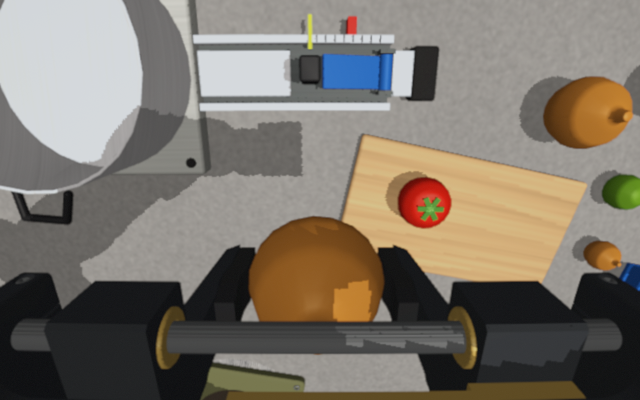

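The wrist view shows the leg nearly along the image rows: post top at (311,69), pointer at (310,30), clip at (352,25), lever from 323 to 390, and the onion held.

```bash
cat > leg.py <<'E'
from plan import *
from m import *
def leg(name,verbose=True):
    s=load(name);P=allpts(s);mk=masks(s);o={}
    f=s['frame'].astype(int)
    roi=np.hypot(P[...,0]-.57,P[...,1]+.03)<.16
    # rails -> axis direction
    for k in ['red','yellow','blue']:
        c=[x for x in comps(mk[k]&(np.hypot(P[...,0]-.57,P[...,1]+.05)<.12)&(P[...,2]<.08),10)]
        c.sort(key=lambda x:-x[0][4])
        if not c: continue
        st_,cc,l=c[0]; h={'red':.022,'yellow':.029,'blue':.045}[k]
        o[k]=(st_.tolist(),cc.round(1),np.nanmedian(P[l],0).round(4),onplane(s,[cc],h)[0].round(4),l)
        if verbose: print(k,*o[k][:4])
    return s,P,o
E
python3 - <<'E'
from leg import *
s,P,o=leg('w4')
f=s['frame'].astype(int)
w=(f.min(2)>170)&(P[...,2]<.04)&(P[...,0]>.5)&(P[...,1]<.1)&(P[...,1]>-.13)
for st_,c,l in comps(w,50):
    v,u=np.nonzero(l); p=onplane(s,np.c_[u,v],.024); d=cv2.fitLine(p[:,:2].astype(np.float32),cv2.DIST_HUBER,0,.01,.01).ravel()
    print('white',st_.tolist(),np.degrees(np.arctan2(d[1],d[0])).round(2),d.round(4), np.nanmedian(P[l][:,2]))
k=(np.abs(P[...,2]-.092)<.004)&(np.hypot(P[...,0]-.556,P[...,1]+.021)<.04)
for st_,c,l in comps(k,50): 
    q=P[l]; print('post top',st_.tolist(),c,q.mean(0).round(4),onplane(s,[c],.092),cv2.minAreaRect((q[:,:2]*1000).astype(np.float32)))
E
```

```text
red [347, 17, 9, 16, 139] [351.1  24.7] [ 0.6131 -0.0522  0.0226] [ 0.6132 -0.0522  0.022 ]
yellow [309, 15, 3, 34, 72] [309.6  32.2] [ 0.5946 -0.0096  0.03  ] [ 0.5951 -0.0096  0.029 ]
blue [322, 54, 71, 36, 2365] [356.5  71.5] [ 0.5652 -0.0668  0.046 ] [ 0.5653 -0.0669  0.045 ]
white [206, 34, 102, 9, 891] -78.2 [ 0.2045 -0.9789  0.5785  0.0459] 0.02473419281452993
white [312, 34, 13, 9, 105] -77.03 [ 0.2244 -0.9745  0.5923 -0.0198] 0.025025516756044974
white [326, 34, 54, 9, 412] -77.98 [ 0.2083 -0.9781  0.6009 -0.0605] 0.0247413590939915
white [381, 34, 14, 9, 121] -78.77 [ 0.1947 -0.9809  0.6082 -0.0942] 0.02456477658623113
white [201, 51, 90, 45, 3823] -76.64 [ 0.2311 -0.9729  0.5397  0.0528] 0.023931808240499952
white [392, 50, 22, 47, 798] 7.02 [ 0.9925  0.1221  0.578  -0.1193] 0.02390281644368905
white [215, 102, 176, 9, 1280] -78.51 [ 0.1993 -0.9799  0.5193 -0.0253] 0.02471320973812366
post top [299, 55, 21, 27, 530] [309.47735849  67.96226415] [ 0.5547 -0.0182  0.0926] [[ 0.55478034 -0.01820545  0.092     ]] ((554.6686401367188, -17.812244415283203), (22.795652389526367, 18.55859375), 11.980292320251465)
```

Run:
```python
from plan import *
to([.43,.19,.27],-78.2,8)
```

```text
0 dx 0.0035 dy -0.0291 dz -0.0005 yaw 0.0001
1 dx 0.0035 dy -0.0291 dz -0.0005 yaw 0.0001
2 dx 0.0035 dy -0.0291 dz -0.0005 yaw 0.0001
3 dx 0.0035 dy -0.0291 dz -0.0005 yaw 0.0001
4 dx 0.0035 dy -0.0291 dz -0.0005 yaw 0.0001
5 dx 0.0035 dy -0.0291 dz -0.0005 yaw 0.0001
6 dx 0.0035 dy -0.0291 dz -0.0005 yaw 0.0001
7 dx 0.0035 dy -0.0291 dz -0.0005 yaw 0.0001
t 7.9 p [ 0.4504 -0.0436  0.2661] phi -78.17 zax [ 0.0205 -0.0085 -0.9998] q [-0.38  0.47  0.55  2.07 -0.38  0.68 -0.94] F [ 0.9 -1.4 -1.5] op 0.693
```

>>> {"name": "play_rows", "arguments": {
  "targets": [
    {"jaw":1,"dx":0.002,"dy":-0.03,"dz":-0.001,"yaw":0},
    {"jaw":1,"dx":0.002,"dy":-0.03,"dz":-0.001,"yaw":0},
    {"jaw":1,"dx":0.002,"dy":-0.03,"dz":-0.001,"yaw":0},
    {"jaw":1,"dx":0.002,"dy":-0.03,"dz":-0.001,"yaw":0},
    {"jaw":1,"dx":0.002,"dy":-0.03,"dz":-0.001,"yaw":0}
  ]
}}

```text
clock: 8.4
tool_pos: [0.4328, 0.0995, 0.27]
eef_rot: [0.996, 0.092, 0.012, 0.008]
contact_force: [0.4, -0.1, -1.2]
opening: 0.695
```

>>> {"name": "play_rows", "arguments": {
  "targets": [
    {"jaw":1,"dx":0,"dy":-0.025,"dz":0,"yaw":0},
    {"jaw":1,"dx":0,"dy":-0.015,"dz":0,"yaw":0},
    {"jaw":1,"dx":0,"dy":-0.005,"dz":0,"yaw":0},
    {"jaw":1,"dx":0,"dy":0,"dz":0,"yaw":0},
    {"jaw":1,"dx":0,"dy":0,"dz":0,"yaw":0}
  ]
}}

```text
clock: 8.9
tool_pos: [0.4256, 0.1456, 0.2691]
eef_rot: [0.996, 0.092, 0.013, 0.008]
contact_force: [-0.1, 0.0, -1.3]
opening: 0.694
```

Run:
```python
from plan import *
from m import *
from scipy.optimize import least_squares
show(); s=snap('wrist','w5');P=allpts(s).reshape(-1,3)
p=P[(P[:,2]>.134)&(P[:,2]<.145)&(np.hypot(P[:,0]-.508,P[:,1]-.217)<.13)]
for r0 in(.1085,None):
  g=(lambda c:np.hypot(p[:,0]-c[0],p[:,1]-c[1])-r0) if r0 else (lambda c:np.hypot(p[:,0]-c[0],p[:,1]-c[1])-c[2])
  q=least_squares(g,[.508,.217,.1085],loss='soft_l1',f_scale=.002);print('pot',q.x,len(p),np.abs(g(q.x)).mean(),p[:,2].mean())
```

```text
t 8.9 p [0.4256 0.1456 0.2691] phi -79.45 zax [ 0.0265 -0.0139 -0.9996] q [-0.86  0.48  0.62  2.07 -0.4   0.69 -1.37] F [-0.1  0.  -1.3] op 0.694
pot [0.50962365 0.2189117  0.1085    ] 3426 0.0012266599401295258 0.13922065355446836
pot [0.5083848  0.21902961 0.10718319] 3426 0.0008104335997187708 0.13922065355446836
```

View pics/w5.png

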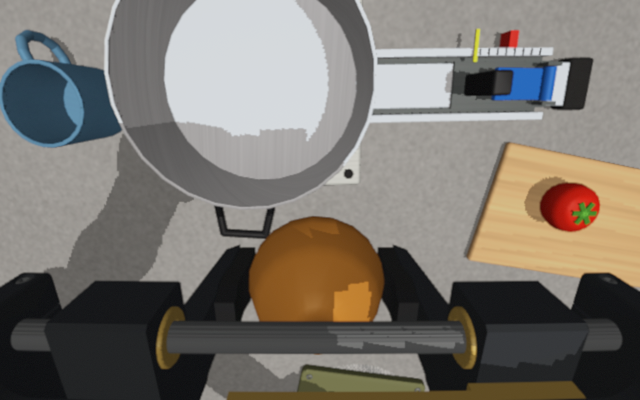

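The pot centre comes out at (0.509, 0.219) in every view. I move over it.

>>> {"name": "play_rows", "arguments": {
  "targets": [
    {"jaw":1,"dx":0.018,"dy":-0.011,"dz":0,"yaw":0},
    {"jaw":1,"dx":0.02,"dy":-0.012,"dz":0,"yaw":0},
    {"jaw":1,"dx":0.02,"dy":-0.012,"dz":0,"yaw":0},
    {"jaw":1,"dx":0.02,"dy":-0.012,"dz":0,"yaw":0},
    {"jaw":1,"dx":0.012,"dy":-0.006,"dz":0,"yaw":0}
  ]
}}

```text
clock: 9.45
tool_pos: [0.5072, 0.207, 0.2707]
eef_rot: [0.996, 0.085, 0.012, 0.009]
contact_force: [-0.5, 0.7, -1.2]
opening: 0.697
```

Run:
```python
from plan import *
to([.511,.218,.18],-78.2,4)
```

```text
0 dx 0.0014 dy -0.0025 dz 0.0227 yaw -0.0092
1 dx 0.0014 dy -0.0025 dz 0.0227 yaw -0.0092
2 dx 0.0014 dy -0.0025 dz 0.0227 yaw -0.0092
3 dx 0.0015 dy -0.0025 dz 0.0227 yaw -0.0092
t 9.45 p [0.5072 0.207  0.2707] phi -80.31 zax [ 0.0244 -0.0159 -0.9996] q [-0.85  0.61  0.61  1.8  -0.42  0.85 -1.45] F [-0.5  0.7 -1.2] op 0.697
```

>>> {"name": "play_rows", "arguments": {
  "targets": [
    {"jaw":1,"dx":0.001,"dy":-0.003,"dz":0.02,"yaw":-0.01},
    {"jaw":1,"dx":0.001,"dy":-0.003,"dz":0.025,"yaw":-0.01},
    {"jaw":1,"dx":0.001,"dy":-0.003,"dz":0.025,"yaw":-0.01},
    {"jaw":1,"dx":0,"dy":-0.001,"dz":0.015,"yaw":-0.01},
    {"jaw":1,"dx":0,"dy":0,"dz":0,"yaw":0}
  ]
}}

```text
clock: 9.95
tool_pos: [0.5166, 0.2112, 0.1835]
eef_rot: [0.995, 0.101, 0.014, 0.01]
contact_force: [-0.3, 0.6, -0.3]
opening: 0.693
```

Run:
```python
from plan import *
to([.511,.218,.08],-78.2,5)
s=snap('wrist','w6');s=snap('side','si6')
```

```text
0 dx -0.0008 dy -0.0016 dz 0.0207 yaw -0.0007
1 dx -0.0008 dy -0.0016 dz 0.0207 yaw -0.0007
2 dx -0.0008 dy -0.0016 dz 0.0207 yaw -0.0007
3 dx -0.0008 dy -0.0016 dz 0.0207 yaw -0.0007
4 dx -0.0008 dy -0.0016 dz 0.0207 yaw -0.0007
t 9.95 p [0.5166 0.2112 0.1835] phi -78.41 zax [ 0.0303 -0.017  -0.9994] q [-0.78  0.73  0.5   1.87 -0.51  0.65 -1.35] F [-0.3  0.6 -0.3] op 0.693
```

View pics/w6.png

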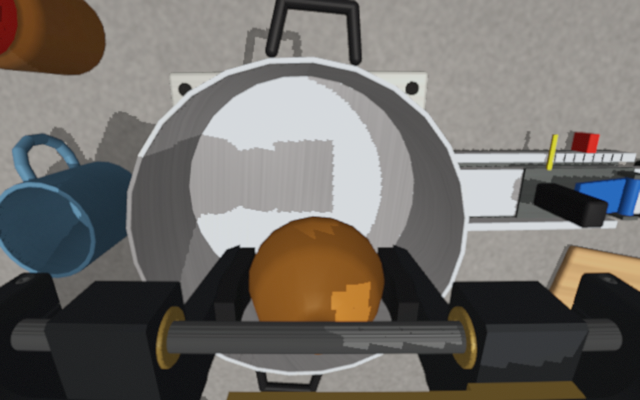

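View pics/si6.png

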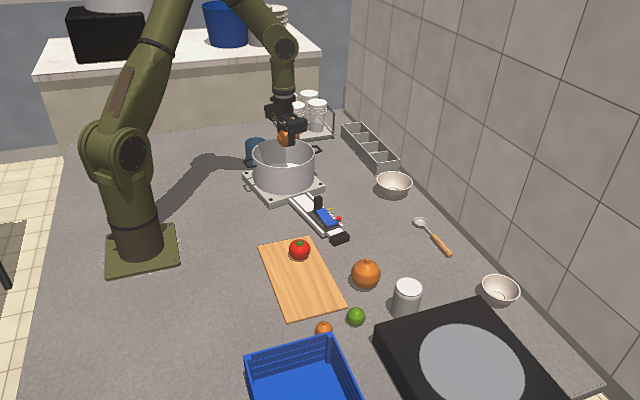

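Run:
```python
from plan import *
from m import *
from scipy.optimize import least_squares
s=load('w6');P=allpts(s).reshape(-1,3)
p=P[(P[:,2]>.134)&(P[:,2]<.145)&(np.hypot(P[:,0]-.508,P[:,1]-.217)<.13)]
g=lambda c:np.hypot(p[:,0]-c[0],p[:,1]-c[1])-c[2]
q=least_squares(g,[.508,.217,.1085],loss='soft_l1',f_scale=.002);print('pot',q.x,len(p),np.abs(g(q.x)).mean(),p[:,2].mean())
show()
```

```text
pot [0.50872844 0.21913716 0.10726315] 7000 0.0007985543382008708 0.13927165877237077
t 10.05 p [0.5179 0.2115 0.1854] phi -78.44 zax [ 0.0337 -0.0159 -0.9993] q [-0.78  0.72  0.51  1.87 -0.51  0.65 -1.35] F [ 0.6  0.3 -0.8] op 0.697
```

>>> {"name": "play_rows", "arguments": {
  "targets": [
    {"jaw":1,"dx":-0.004,"dy":-0.004,"dz":0.005,"yaw":0},
    {"jaw":1,"dx":-0.003,"dy":-0.004,"dz":0.01,"yaw":0},
    {"jaw":1,"dx":-0.002,"dy":0,"dz":0.015,"yaw":0},
    {"jaw":1,"dx":-0.001,"dy":0,"dz":0.01,"yaw":0},
    {"jaw":1,"dx":0,"dy":0,"dz":0,"yaw":0}
  ]
}}

```text
clock: 10.55
tool_pos: [0.5088, 0.2179, 0.1458]
eef_rot: [0.995, 0.1, 0.019, 0.008]
contact_force: [-0.5, -0.2, -2.2]
opening: 0.692
```

Run:
```python
from plan import *
to([.5114,.2178,.09],-78.2,5)
```

```text
0 dx 0.0005 dy 0.0001 dz 0.0112 yaw -0.0010
1 dx 0.0005 dy 0.0001 dz 0.0112 yaw -0.0010
2 dx 0.0005 dy 0.0001 dz 0.0112 yaw -0.0010
3 dx 0.0005 dy 0.0001 dz 0.0112 yaw -0.0010
4 dx 0.0005 dy 0.0001 dz 0.0112 yaw -0.0010
t 10.55 p [0.5088 0.2179 0.1458] phi -78.49 zax [ 0.0394 -0.0128 -0.9991] q [-0.76  0.77  0.45  1.92 -0.56  0.54 -1.32] F [-0.5 -0.2 -2.2] op 0.692
```

>>> {"name": "play_rows", "arguments": {
  "targets": [
    {"jaw":1,"dx":0.001,"dy":0,"dz":0.01,"yaw":0},
    {"jaw":1,"dx":0.001,"dy":0,"dz":0.012,"yaw":0},
    {"jaw":1,"dx":0.001,"dy":0,"dz":0.012,"yaw":0},
    {"jaw":1,"dx":0,"dy":0,"dz":0.01,"yaw":0},
    {"jaw":1,"dx":0,"dy":0,"dz":0,"yaw":0}
  ]
}}

```text
clock: 11.05
tool_pos: [0.5147, 0.2184, 0.0985]
eef_rot: [0.995, 0.1, 0.02, 0.008]
contact_force: [-0.0, -0.0, -0.3]
opening: 0.691
```

Run:
```python
from plan import *
to([.512,.2178,.052],-78.2,5)
```

```text
0 dx -0.0006 dy 0.0000 dz 0.0093 yaw -0.0010
1 dx -0.0006 dy 0.0000 dz 0.0093 yaw -0.0010
2 dx -0.0006 dy -0.0000 dz 0.0093 yaw -0.0010
3 dx -0.0006 dy -0.0000 dz 0.0093 yaw -0.0010
4 dx -0.0006 dy -0.0000 dz 0.0093 yaw -0.0010
t 11.05 p [0.5147 0.2184 0.0985] phi -78.49 zax [ 0.041  -0.0123 -0.9991] q [-0.72  0.84  0.37  1.93 -0.6   0.45 -1.28] F [-0.  -0.  -0.3] op 0.691
```

>>> {"name": "play_rows", "arguments": {
  "targets": [
    {"jaw":1,"dx":-0.003,"dy":0,"dz":0.008,"yaw":0},
    {"jaw":1,"dx":-0.002,"dy":0,"dz":0.01,"yaw":0},
    {"jaw":1,"dx":0,"dy":0,"dz":0.01,"yaw":0},
    {"jaw":1,"dx":0,"dy":0,"dz":0.004,"yaw":0},
    {"jaw":1,"dx":0,"dy":0,"dz":0,"yaw":0}
  ]
}}

```text
clock: 11.55
tool_pos: [0.511, 0.2166, 0.0634]
eef_rot: [0.995, 0.1, 0.02, 0.008]
contact_force: [0.1, 0.4, -1.4]
opening: 0.696
```

Run:
```python
from plan import *
to([.512,.2178,.05],-78.2,5)
```

```text
0 dx 0.0003 dy -0.0002 dz 0.0027 yaw -0.0011
1 dx 0.0003 dy -0.0002 dz 0.0027 yaw -0.0011
2 dx 0.0003 dy -0.0002 dz 0.0027 yaw -0.0011
3 dx 0.0003 dy -0.0002 dz 0.0027 yaw -0.0011
4 dx 0.0003 dy -0.0002 dz 0.0027 yaw -0.0011
t 11.55 p [0.511  0.2166 0.0634] phi -78.51 zax [ 0.041  -0.0124 -0.9991] q [-0.68  0.89  0.31  1.95 -0.64  0.36 -1.25] F [ 0.1  0.4 -1.4] op 0.696
```

>>> {"name": "play_rows", "arguments": {
  "targets": [
    {"jaw":1,"dx":0,"dy":-0.001,"dz":0.004,"yaw":0},
    {"jaw":1,"dx":0,"dy":0,"dz":0.004,"yaw":0},
    {"jaw":1,"dx":0,"dy":0,"dz":0.003,"yaw":0},
    {"jaw":1,"dx":0,"dy":0,"dz":0.001,"yaw":0},
    {"jaw":1,"dx":0,"dy":0,"dz":0,"yaw":0}
  ]
}}

```text
clock: 12.05
tool_pos: [0.512, 0.2178, 0.0509]
eef_rot: [0.995, 0.1, 0.021, 0.008]
contact_force: [-0.1, 0.2, -1.2]
opening: 0.697
```

Run:
```python
from plan import *
to([.512,.2178,.05],-78.2,5)
```

```text
0 dx -0.0000 dy -0.0000 dz 0.0002 yaw -0.0011
1 dx -0.0000 dy -0.0000 dz 0.0002 yaw -0.0011
2 dx -0.0000 dy -0.0000 dz 0.0002 yaw -0.0011
3 dx -0.0000 dy -0.0000 dz 0.0002 yaw -0.0011
4 dx -0.0000 dy -0.0000 dz 0.0002 yaw -0.0011
t 12.05 p [0.512  0.2178 0.0509] phi -78.5 zax [ 0.0426 -0.0119 -0.999 ] q [-0.67  0.91  0.29  1.95 -0.65  0.33 -1.25] F [-0.1  0.2 -1.2] op 0.697
```

>>> {"name": "play_rows", "arguments": {
  "targets": [
    {"jaw":1,"dx":0,"dy":0,"dz":0.001,"yaw":0},
    {"jaw":1,"dx":0,"dy":0,"dz":0.001,"yaw":0},
    {"jaw":1,"dx":0,"dy":0,"dz":0,"yaw":0},
    {"jaw":1,"dx":0,"dy":0,"dz":0,"yaw":0},
    {"jaw":1,"dx":0,"dy":0,"dz":0,"yaw":0}
  ]
}}

```text
clock: 12.55
tool_pos: [0.5128, 0.2179, 0.0497]
eef_rot: [0.995, 0.1, 0.021, 0.008]
contact_force: [0.8, 0.2, -1.2]
opening: 0.696
```

Run:
```python
from plan import *
for i in range(4): show()
s=snap('wrist','w7')
show()
```

```text
t 12.55 p [0.5128 0.2179 0.0497] phi -78.51 zax [ 0.0442 -0.0112 -0.999 ] q [-0.67  0.91  0.29  1.95 -0.65  0.33 -1.24] F [ 0.8  0.2 -1.2] op 0.696
t 12.55 p [0.5128 0.2179 0.0497] phi -78.51 zax [ 0.0442 -0.0112 -0.999 ] q [-0.67  0.91  0.29  1.95 -0.65  0.33 -1.24] F [ 0.8  0.2 -1.2] op 0.696
t 12.55 p [0.5128 0.2179 0.0497] phi -78.51 zax [ 0.0442 -0.0112 -0.999 ] q [-0.67  0.91  0.29  1.95 -0.65  0.33 -1.24] F [ 0.8  0.2 -1.2] op 0.696
t 12.55 p [0.5128 0.2179 0.0497] phi -78.51 zax [ 0.0442 -0.0112 -0.999 ] q [-0.67  0.91  0.29  1.95 -0.65  0.33 -1.24] F [ 0.8  0.2 -1.2] op 0.696
t 12.6 p [0.5128 0.2179 0.0497] phi -78.51 zax [ 0.0443 -0.0112 -0.999 ] q [-0.67  0.91  0.29  1.95 -0.65  0.33 -1.24] F [ 0.  -0.2  0.3] op 0.691
```

View pics/w7.png

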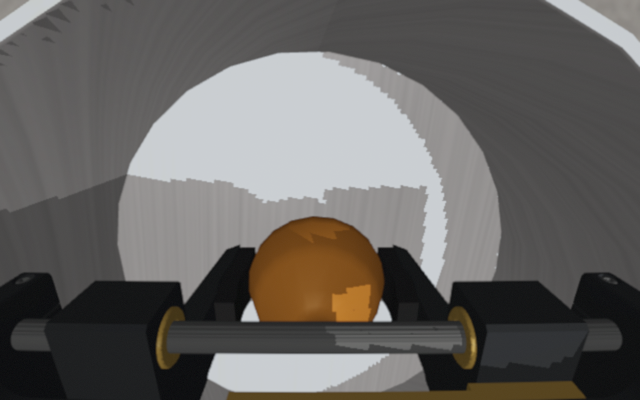

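The wrist view shows the onion centred between the jaws, just above the pot floor with no contact yet. I step down gently.

>>> {"name": "play_rows", "arguments": {
  "targets": [
    {"jaw":1,"dx":0,"dy":0,"dz":0.001,"yaw":0},
    {"jaw":1,"dx":0,"dy":0,"dz":0.001,"yaw":0},
    {"jaw":1,"dx":0,"dy":0,"dz":0,"yaw":0},
    {"jaw":1,"dx":0,"dy":0,"dz":0,"yaw":0},
    {"jaw":1,"dx":0,"dy":0,"dz":0,"yaw":0}
  ]
}}

```text
clock: 13.1
tool_pos: [0.514, 0.218, 0.0496]
eef_rot: [0.995, 0.1, 0.023, 0.007]
contact_force: [0.3, -0.1, -0.9]
opening: 0.691
```

>>> {"name": "play_rows", "arguments": {
  "targets": [
    {"jaw":1,"dx":0,"dy":0,"dz":0.001,"yaw":0},
    {"jaw":1,"dx":0,"dy":0,"dz":0,"yaw":0},
    {"jaw":1,"dx":0,"dy":0,"dz":0,"yaw":0},
    {"jaw":1,"dx":0,"dy":0,"dz":0,"yaw":0},
    {"jaw":1,"dx":0,"dy":0,"dz":0,"yaw":0}
  ]
}}

```text
clock: 13.6
tool_pos: [0.5147, 0.2181, 0.0494]
eef_rot: [0.995, 0.1, 0.023, 0.007]
contact_force: [-1.0, -1.0, 1.9]
opening: 0.694
```

Contact with the floor: z no longer falls and the force has turned upward. I open slowly.

>>> {"name": "play_rows", "arguments": {
  "targets": [
    {"jaw":0.3,"dx":0,"dy":0,"dz":0,"yaw":0},
    {"jaw":0.27,"dx":0,"dy":0,"dz":0,"yaw":0},
    {"jaw":0.2,"dx":0,"dy":0,"dz":0,"yaw":0},
    {"jaw":0.1,"dx":0,"dy":0,"dz":0,"yaw":0},
    {"jaw":0.1,"dx":0,"dy":0,"dz":0,"yaw":0}
  ]
}}

```text
clock: 14.1
tool_pos: [0.5148, 0.2182, 0.0488]
eef_rot: [0.995, 0.1, 0.024, 0.007]
contact_force: [0.1, 0.1, 0.4]
opening: 0.901
```

Run:
```python
from plan import *
show()
s=snap('wrist','w8')
```

```text
t 14.1 p [0.5148 0.2182 0.0488] phi -78.55 zax [ 0.0483 -0.0095 -0.9988] q [-0.67  0.92  0.28  1.95 -0.65  0.32 -1.24] F [0.1 0.1 0.4] op 0.901
```

View pics/w8.png

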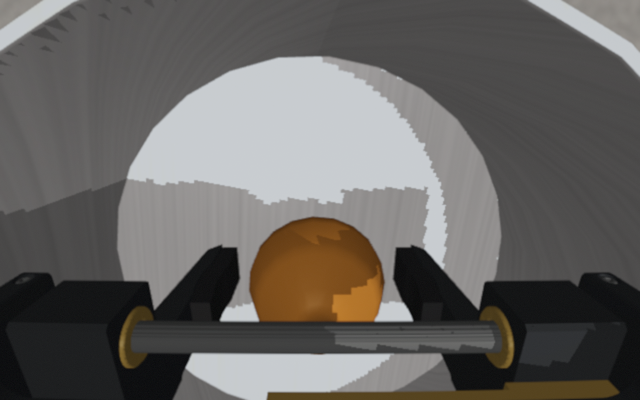

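Released, with the onion standing free between the open fingers. I lift straight up.

>>> {"name": "play_rows", "arguments": {
  "targets": [
    {"jaw":0.1,"dx":0,"dy":0,"dz":-0.01,"yaw":0},
    {"jaw":0.1,"dx":0.001,"dy":0,"dz":-0.02,"yaw":0},
    {"jaw":0.1,"dx":0.001,"dy":0,"dz":-0.025,"yaw":0},
    {"jaw":0.1,"dx":0.001,"dy":0,"dz":-0.025,"yaw":0},
    {"jaw":0.1,"dx":0.001,"dy":0,"dz":-0.025,"yaw":0}
  ]
}}

```text
clock: 14.65
tool_pos: [0.5112, 0.219, 0.1565]
eef_rot: [0.995, 0.099, 0.02, 0.008]
contact_force: [-0.3, -0.2, 0.1]
opening: 0.897
```

>>> {"name": "play_rows", "arguments": {
  "targets": [
    {"jaw":0.1,"dx":0.001,"dy":0,"dz":-0.025,"yaw":0},
    {"jaw":0.1,"dx":0.001,"dy":0,"dz":-0.025,"yaw":0},
    {"jaw":0.1,"dx":0.001,"dy":0,"dz":-0.025,"yaw":0},
    {"jaw":0.1,"dx":0,"dy":0,"dz":-0.01,"yaw":0},
    {"jaw":0.1,"dx":0,"dy":0,"dz":0,"yaw":0}
  ]
}}

```text
clock: 15.15
tool_pos: [0.511, 0.2206, 0.2511]
eef_rot: [0.995, 0.099, 0.023, 0.006]
contact_force: [0.2, 0.5, 0.3]
opening: 0.896
```

Run:
```python
from plan import *
show()
s=snap('wrist','w9')
to([.48,.0,.22],-78.2,8)
```

```text
t 15.15 p [0.511  0.2206 0.2511] phi -78.67 zax [ 0.0475 -0.008  -0.9988] q [-0.86  0.63  0.59  1.82 -0.45  0.78 -1.41] F [0.2 0.5 0.3] op 0.896
0 dx -0.0092 dy 0.0263 dz 0.0038 yaw -0.0010
1 dx -0.0092 dy 0.0263 dz 0.0038 yaw -0.0010
2 dx -0.0092 dy 0.0262 dz 0.0038 yaw -0.0010
3 dx -0.0093 dy 0.0262 dz 0.0038 yaw -0.0010
4 dx -0.0093 dy 0.0262 dz 0.0038 yaw -0.0010
5 dx -0.0093 dy 0.0262 dz 0.0038 yaw -0.0010
6 dx -0.0093 dy 0.0262 dz 0.0038 yaw -0.0010
7 dx -0.0094 dy 0.0262 dz 0.0038 yaw -0.0010
t 15.2 p [0.5107 0.2205 0.2504] phi -78.67 zax [ 0.0466 -0.0084 -0.9989] q [-0.85  0.63  0.59  1.82 -0.45  0.78 -1.41] F [-0.4 -0.1  0.3] op 0.899
```

View pics/w9.png

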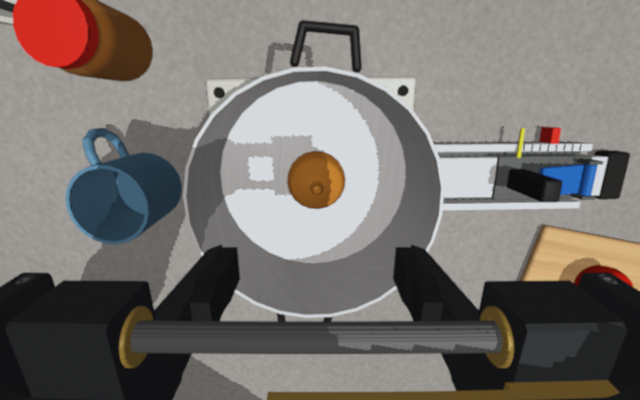

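The onion sits upright in the middle of the pot, at (316,180). I move above the post.

Run:
```python
from plan import *
to([.545,-.018,.20],-78.2,10)
```

```text
0 dx -0.0013 dy 0.0241 dz 0.0050 yaw -0.0008
1 dx -0.0013 dy 0.0241 dz 0.0050 yaw -0.0008
2 dx -0.0014 dy 0.0241 dz 0.0050 yaw -0.0008
3 dx -0.0014 dy 0.0241 dz 0.0050 yaw -0.0008
4 dx -0.0014 dy 0.0241 dz 0.0050 yaw -0.0008
5 dx -0.0014 dy 0.0241 dz 0.0050 yaw -0.0008
6 dx -0.0014 dy 0.0240 dz 0.0050 yaw -0.0008
7 dx -0.0015 dy 0.0240 dz 0.0050 yaw -0.0008
8 dx -0.0015 dy 0.0240 dz 0.0050 yaw -0.0008
9 dx -0.0015 dy 0.0240 dz 0.0050 yaw -0.0008
t 15.2 p [0.5107 0.2205 0.2504] phi -78.67 zax [ 0.0466 -0.0084 -0.9989] q [-0.85  0.63  0.59  1.82 -0.45  0.78 -1.41] F [-0.4 -0.1  0.3] op 0.899
```

>>> {"name": "play_rows", "arguments": {
  "targets": [
    {"jaw":0.1,"dx":-0.001,"dy":0.024,"dz":0.003,"yaw":0},
    {"jaw":0.1,"dx":-0.001,"dy":0.024,"dz":0.003,"yaw":0},
    {"jaw":0.1,"dx":-0.001,"dy":0.024,"dz":0.003,"yaw":0},
    {"jaw":0.1,"dx":-0.001,"dy":0.024,"dz":0.003,"yaw":0},
    {"jaw":0.1,"dx":-0.001,"dy":0.024,"dz":0.003,"yaw":0}
  ]
}}

```text
clock: 15.7
tool_pos: [0.5262, 0.1031, 0.2298]
eef_rot: [0.994, 0.104, 0.017, 0.006]
contact_force: [0.2, -0.5, -0.5]
opening: 0.897
```

>>> {"name": "play_rows", "arguments": {
  "targets": [
    {"jaw":0.1,"dx":-0.001,"dy":0.024,"dz":0.004,"yaw":0},
    {"jaw":0.1,"dx":-0.001,"dy":0.024,"dz":0.004,"yaw":0},
    {"jaw":0.1,"dx":-0.001,"dy":0.024,"dz":0.004,"yaw":0},
    {"jaw":0.1,"dx":-0.001,"dy":0.015,"dz":0.004,"yaw":0},
    {"jaw":0.1,"dx":0,"dy":0.005,"dz":0,"yaw":0}
  ]
}}

```text
clock: 16.2
tool_pos: [0.537, 0.0049, 0.2072]
eef_rot: [0.995, 0.101, 0.01, 0.007]
contact_force: [-0.3, -1.1, -0.5]
opening: 0.903
```

Run:
```python
from leg import *
show()
s=snap('wrist','w10');s,P,o=leg('w10')
k=(np.abs(P[...,2]-.092)<.005)&(np.hypot(P[...,0]-.556,P[...,1]+.021)<.04)
for st_,c,l in comps(k,50): 
    q=P[l]; print('post top',st_.tolist(),c,q.mean(0).round(4),onplane(s,[c],.092),cv2.minAreaRect((q[:,:2]*1000).astype(np.float32)))
to([.5547,-.0182,.12],-78.2,5)
```

```text
t 16.2 p [0.537  0.0049 0.2072] phi -78.37 zax [ 0.0206 -0.0115 -0.9997] q [-0.39  0.66  0.48  1.91 -0.46  0.66 -1.  ] F [-0.3 -1.1 -0.5] op 0.903
red [377, 108, 12, 18, 207] [382.4 116.3] [ 0.6129 -0.0511  0.0225] [ 0.6127 -0.0511  0.022 ]
yellow [337, 109, 5, 34, 99] [338.8 125.8] [ 0.596  -0.0095  0.0298] [ 0.5953 -0.0096  0.029 ]
blue [353, 151, 76, 39, 2512] [390.9 169.3] [ 0.5661 -0.0674  0.0458] [ 0.5659 -0.0674  0.045 ]
post top [333, 167, 23, 29, 627] [343.91706539 181.261563  ] [ 0.5558 -0.0176  0.0924] [[ 0.55574323 -0.01763143  0.092     ]] ((555.01416015625, -18.131128311157227), (24.33620262145996, 18.961462020874023), 12.89592170715332)
0 dx 0.0025 dy 0.0052 dz 0.0175 yaw -0.0006
1 dx 0.0025 dy 0.0052 dz 0.0175 yaw -0.0006
2 dx 0.0025 dy 0.0052 dz 0.0175 yaw -0.0006
3 dx 0.0025 dy 0.0052 dz 0.0175 yaw -0.0006
4 dx 0.0025 dy 0.0052 dz 0.0175 yaw -0.0006
t 16.25 p [0.5372 0.0046 0.2075] phi -78.39 zax [ 0.021  -0.0119 -0.9997] q [-0.39  0.66  0.48  1.91 -0.46  0.66 -1.  ] F [0.9 0.1 0.3] op 0.898
```

View pics/w10.png

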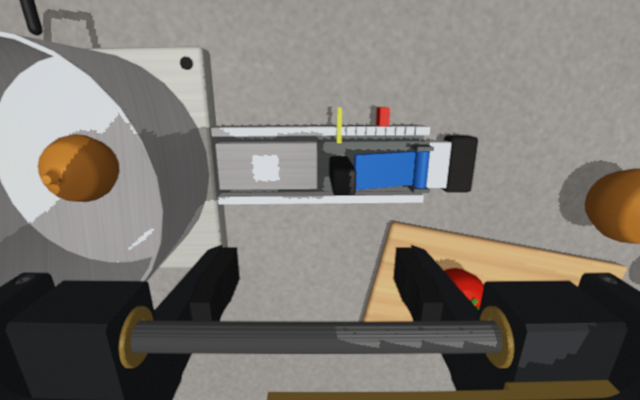

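The wrist view shows the post top at (344,181), the pointer at (339,126) and the clip at (382,116), and the fingers clear. The travel needed is about 45 mm. I go down over the post.

>>> {"name": "play_rows", "arguments": {
  "targets": [
    {"jaw":0.1,"dx":0.003,"dy":0.006,"dz":0.015,"yaw":0},
    {"jaw":0.1,"dx":0.003,"dy":0.006,"dz":0.018,"yaw":0},
    {"jaw":0.1,"dx":0.003,"dy":0.006,"dz":0.018,"yaw":0},
    {"jaw":0.1,"dx":0.003,"dy":0.006,"dz":0.018,"yaw":0},
    {"jaw":0.1,"dx":0,"dy":0.001,"dz":0,"yaw":0}
  ]
}}

```text
clock: 16.75
tool_pos: [0.5556, -0.0135, 0.1318]
eef_rot: [0.994, 0.105, 0.008, 0.005]
contact_force: [0.4, 0.1, -0.4]
opening: 0.901
```

Run:
```python
from plan import *
to([.555,-.018,.063],-78.2,5)
```

```text
0 dx -0.0003 dy 0.0009 dz 0.0138 yaw 0.0009
1 dx -0.0003 dy 0.0009 dz 0.0138 yaw 0.0009
2 dx -0.0003 dy 0.0009 dz 0.0138 yaw 0.0009
3 dx -0.0003 dy 0.0009 dz 0.0138 yaw 0.0009
4 dx -0.0003 dy 0.0009 dz 0.0138 yaw 0.0009
t 16.75 p [ 0.5556 -0.0135  0.1318] phi -77.95 zax [ 0.0175 -0.0083 -0.9998] q [-0.28  0.79  0.38  1.91 -0.52  0.53 -0.91] F [ 0.4  0.1 -0.4] op 0.901
```

>>> {"name": "play_rows", "arguments": {
  "targets": [
    {"jaw":0.1,"dx":0,"dy":0.002,"dz":0.013,"yaw":0},
    {"jaw":0.1,"dx":0,"dy":0.001,"dz":0.016,"yaw":0},
    {"jaw":0.1,"dx":-0.001,"dy":0.001,"dz":0.016,"yaw":0},
    {"jaw":0.1,"dx":-0.001,"dy":0,"dz":0.014,"yaw":0},
    {"jaw":0.1,"dx":0,"dy":0,"dz":0,"yaw":0}
  ]
}}

```text
clock: 17.25
tool_pos: [0.5556, -0.015, 0.0689]
eef_rot: [0.994, 0.107, 0.009, 0.004]
contact_force: [-0.2, 0.1, -0.3]
opening: 0.901
```

Run:
```python
from plan import *
to([.555,-.018,.063],-78.2,5)
s=snap('wrist','w11')
```

```text
0 dx -0.0002 dy 0.0006 dz 0.0012 yaw 0.0018
1 dx -0.0002 dy 0.0006 dz 0.0012 yaw 0.0018
2 dx -0.0002 dy 0.0006 dz 0.0012 yaw 0.0018
3 dx -0.0002 dy 0.0006 dz 0.0012 yaw 0.0018
4 dx -0.0002 dy 0.0006 dz 0.0012 yaw 0.0018
t 17.25 p [ 0.5556 -0.015   0.0689] phi -77.67 zax [ 0.0179 -0.0065 -0.9998] q [-0.22  0.88  0.28  1.93 -0.58  0.39 -0.86] F [-0.2  0.1 -0.3] op 0.901
```

View pics/w11.png

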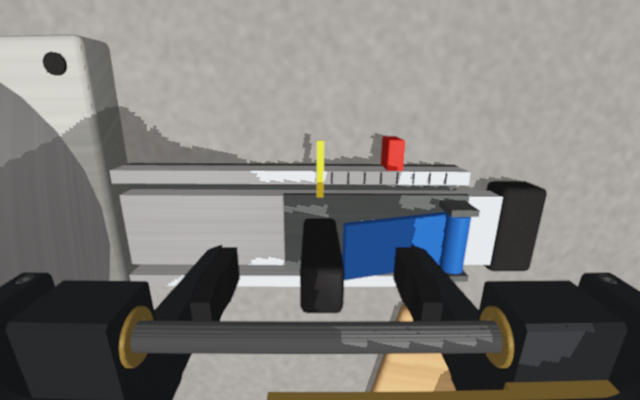

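The post (302–342, 250) stands between the fingers, with the pointer at (320,165) and the clip at (393,152). I close on it.

>>> {"name": "play_rows", "arguments": {
  "targets": [
    {"jaw":0.1,"dx":0,"dy":0.002,"dz":0.003,"yaw":0.004},
    {"jaw":0.1,"dx":0,"dy":0.001,"dz":0.002,"yaw":0.004},
    {"jaw":0.5,"dx":0,"dy":0,"dz":0,"yaw":0},
    {"jaw":0.7,"dx":0,"dy":0,"dz":0,"yaw":0},
    {"jaw":1,"dx":0,"dy":0,"dz":0,"yaw":0}
  ],
  "squeeze": 15
}}

```text
clock: 17.8
tool_pos: [0.5587, -0.0178, 0.0667]
eef_rot: [0.995, 0.104, 0.012, 0.005]
contact_force: [1.5, -0.4, 0.1]
opening: 0.656
```

>>> {"name": "play_rows", "arguments": {
  "targets": [
    {"jaw":1,"dx":0,"dy":0,"dz":0,"yaw":0},
    {"jaw":1,"dx":0,"dy":0,"dz":0,"yaw":0},
    {"jaw":1,"dx":0,"dy":0,"dz":0,"yaw":0},
    {"jaw":1,"dx":0,"dy":0,"dz":0,"yaw":0},
    {"jaw":1,"dx":0,"dy":0,"dz":0,"yaw":0}
  ]
}}

```text
clock: 18.3
tool_pos: [0.559, -0.0174, 0.0672]
eef_rot: [0.995, 0.104, 0.012, 0.004]
contact_force: [-0.4, 0.3, 0.0]
opening: 0.23
```

Run:
```python
from leg import *
show()
s=snap('wrist','w12'); leg('w12')
```

```text
t 18.3 p [ 0.559  -0.0174  0.0672] phi -78.1 zax [ 0.0245 -0.0063 -0.9997] q [-0.22  0.88  0.28  1.93 -0.58  0.38 -0.86] F [-0.4  0.3  0. ] op 0.23
red [376, 142, 23, 33, 645] [387. 158.] [ 0.6134 -0.0509  0.0225] [ 0.6135 -0.051   0.022 ]
yellow [312, 147, 7, 56, 319] [315.  175.6] [ 0.5955 -0.0102  0.0299] [ 0.5956 -0.0102  0.029 ]
blue [339, 217, 127, 63, 5663] [409.3 246.2] [ 0.57   -0.0731  0.0452] [ 0.5692 -0.0716  0.045 ]
```

View pics/w12.png

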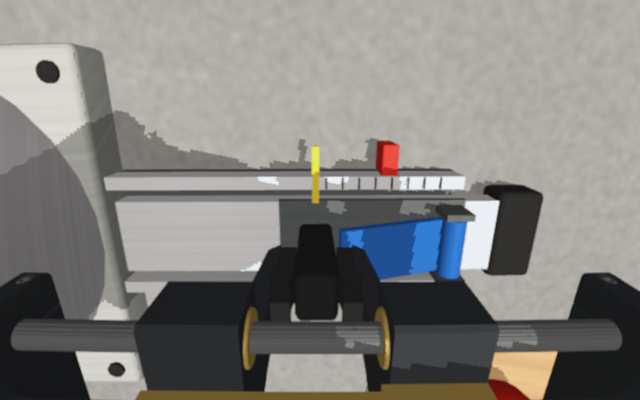

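The post is gripped (opening 20 mm). Now I draw it out.

>>> {"name": "play_rows", "arguments": {
  "targets": [
    {"jaw":1,"dx":0,"dy":0.005,"dz":0,"yaw":0},
    {"jaw":1,"dx":0,"dy":0.008,"dz":0,"yaw":0},
    {"jaw":1,"dx":0,"dy":0.008,"dz":0,"yaw":0},
    {"jaw":1,"dx":0,"dy":0.008,"dz":0,"yaw":0},
    {"jaw":1,"dx":0,"dy":0.004,"dz":0,"yaw":0}
  ],
  "squeeze": 20
}}

```text
clock: 18.85
tool_pos: [0.5651, -0.0467, 0.0672]
eef_rot: [0.994, 0.105, 0.01, 0.0]
contact_force: [-1.3, 5.8, 1.5]
opening: 0.227
```

```bash
cat >> leg.py <<'E'
U=np.array([.2045,-.9789,0]);V=np.array([.9789,.2045,0])
def gap(name):
    show(); snap('wrist',name); s,P,o=leg(name,False); f=s['frame']
    def reg(l,h): # along-channel centre of the region from its extreme pixels
        v,u=np.nonzero(l); a=onplane(s,np.c_[u,v].astype(float),h)@U; return a
    y=reg(o['yellow'][4],.029); rd=reg(o['red'][4],.022)
    print('yellow',o['yellow'][:4],'red',o['red'][:4])
    pd=P[o['red'][4]]; pt=pd[np.abs(pd[:,2]-.022)<.0025]@U
    print('along: yellow mean %.4f  red mean %.4f  red top by depth mid %.4f (%.4f %.4f) n%d'%(y.mean(),rd.mean(),(np.percentile(pt,2)+np.percentile(pt,98))/2,np.percentile(pt,2),np.percentile(pt,98),len(pt)))
    print('gap mean %.4f'%(rd.mean()-y.mean()))
    st=o['blue'][4]; pb=P[st]; print('blue z',np.nanpercentile(pb[:,2],[2,50,98]).round(4))
E
python3 - <<'E'
from leg import *
gap('w13')
E
```

```text
t 18.85 p [ 0.5651 -0.0467  0.0672] phi -77.89 zax [ 0.021   0.0014 -0.9998] q [-0.16  0.89  0.27  1.9  -0.56  0.41 -0.82] F [-1.3  5.8  1.5] op 0.227
yellow ([312, 147, 8, 56, 315], array([315.9, 175.6]), array([ 0.6021, -0.0396,  0.03  ]), array([ 0.6017, -0.0396,  0.029 ])) red ([332, 141, 18, 35, 554], array([340.8, 158.4]), array([ 0.6137, -0.0523,  0.0227]), array([ 0.6136, -0.0524,  0.022 ]))
along: yellow mean 0.1618  red mean 0.1768  red top by depth mid 0.1768 (0.1720 0.1816) n508
gap mean 0.0150
blue z [0.0379 0.0452 0.055 ]
```

View pics/w13.png

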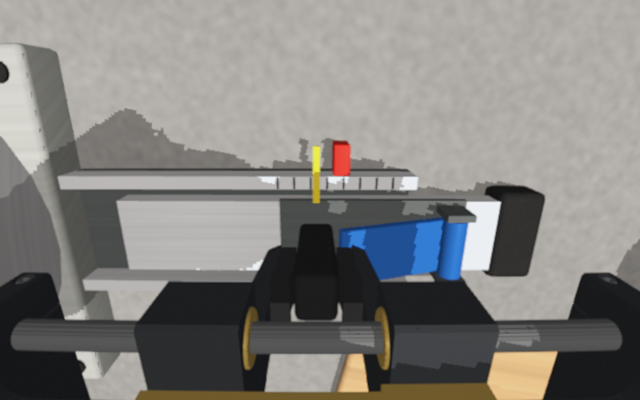

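>>> {"name": "play_rows", "arguments": {
  "targets": [
    {"jaw":1,"dx":0,"dy":0.004,"dz":0,"yaw":0},
    {"jaw":1,"dx":0,"dy":0.005,"dz":0,"yaw":0},
    {"jaw":1,"dx":0,"dy":0.004,"dz":0,"yaw":0},
    {"jaw":1,"dx":0,"dy":0.002,"dz":0,"yaw":0},
    {"jaw":1,"dx":0,"dy":0,"dz":0,"yaw":0}
  ]
}}

```text
clock: 19.4
tool_pos: [0.5679, -0.0596, 0.0671]
eef_rot: [0.994, 0.106, 0.01, -0.002]
contact_force: [-1.0, 2.7, 1.3]
opening: 0.23
```

Run:
```python
from leg import *
gap('w14')
show()
```

```text
t 19.4 p [ 0.5679 -0.0596  0.0671] phi -77.8 zax [ 0.0189  0.0063 -0.9998] q [-0.13  0.89  0.27  1.88 -0.55  0.42 -0.8 ] F [-1.   2.7  1.3] op 0.23
yellow ([313, 146, 8, 57, 373], array([316.4, 171.7]), array([ 0.6082, -0.052 ,  0.0299]), array([ 0.6067, -0.052 ,  0.029 ])) red ([314, 141, 15, 34, 235], array([323.6, 155.9]), array([ 0.6161, -0.0549,  0.0227]), array([ 0.6156, -0.0545,  0.022 ]))
along: yellow mean 0.1750  red mean 0.1792  red top by depth mid 0.1786 (0.1757 0.1815) n197
gap mean 0.0043
blue z [0.0378 0.0452 0.055 ]
t 19.45 p [ 0.5678 -0.0596  0.0671] phi -77.79 zax [ 0.0189  0.0062 -0.9998] q [-0.13  0.89  0.27  1.88 -0.55  0.42 -0.8 ] F [-1.6  4.1  1.9] op 0.223
```

View pics/w14.png

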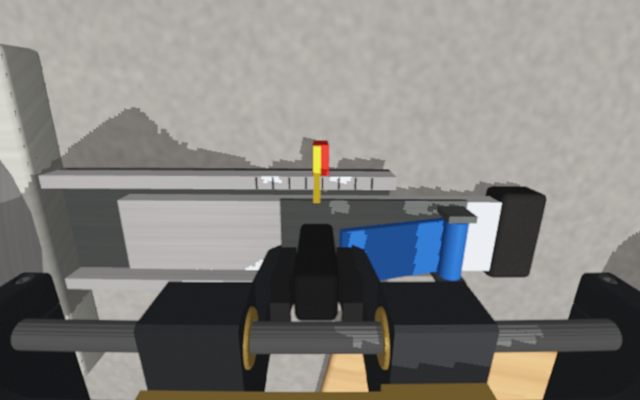

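The pointer (316) is now over the left part of the clip (314–328), about 1.8 mm short.

>>> {"name": "play_rows", "arguments": {
  "targets": [
    {"jaw":1,"dx":0,"dy":0.0015,"dz":0,"yaw":0},
    {"jaw":1,"dx":0,"dy":0.001,"dz":0,"yaw":0},
    {"jaw":1,"dx":0,"dy":0,"dz":0,"yaw":0},
    {"jaw":1,"dx":0,"dy":0,"dz":0,"yaw":0},
    {"jaw":1,"dx":0,"dy":0,"dz":0,"yaw":0}
  ]
}}

```text
clock: 19.95
tool_pos: [0.568, -0.0604, 0.0671]
eef_rot: [0.994, 0.107, 0.009, -0.003]
contact_force: [-1.0, 3.4, 1.4]
opening: 0.223
```

Run:
```python
from leg import *
gap('w15')
s=load('w15'); cv2.imwrite('pics/w15c.png',cv2.resize(cv2.cvtColor(s['frame'],4)[120:280,230:480],None,fx=3,fy=3,interpolation=2))
```

```text
t 19.95 p [ 0.568  -0.0604  0.0671] phi -77.71 zax [ 0.0179  0.0085 -0.9998] q [-0.12  0.89  0.27  1.88 -0.55  0.42 -0.8 ] F [-1.   3.4  1.4] op 0.223
yellow ([313, 146, 8, 57, 394], array([316.6, 172.6]), array([ 0.6074, -0.0529,  0.0298]), array([ 0.6064, -0.0529,  0.029 ])) red ([312, 141, 16, 34, 204], array([322.8, 155.4]), array([ 0.6165, -0.0551,  0.0227]), array([ 0.6159, -0.0546,  0.022 ]))
along: yellow mean 0.1758  red mean 0.1794  red top by depth mid 0.1787 (0.1760 0.1815) n167
gap mean 0.0036
blue z [0.0378 0.0452 0.0551]
```

View pics/w15c.png

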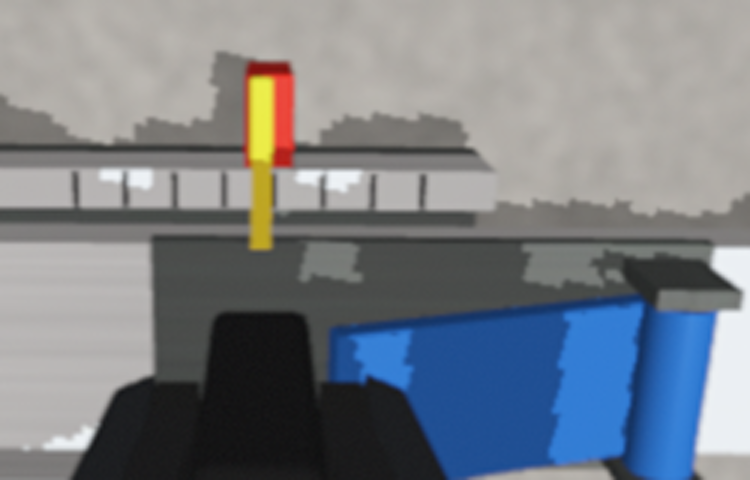

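0.9 mm remains.

>>> {"name": "play_rows", "arguments": {
  "targets": [
    {"jaw":1,"dx":0,"dy":0.0015,"dz":0,"yaw":0},
    {"jaw":1,"dx":0,"dy":0.0015,"dz":0,"yaw":0},
    {"jaw":1,"dx":0,"dy":0.0005,"dz":0,"yaw":0},
    {"jaw":1,"dx":0,"dy":0,"dz":0,"yaw":0},
    {"jaw":1,"dx":0,"dy":0,"dz":0,"yaw":0}
  ]
}}

```text
clock: 20.5
tool_pos: [0.5683, -0.0616, 0.0671]
eef_rot: [0.994, 0.108, 0.009, -0.005]
contact_force: [-0.9, 4.8, 1.7]
opening: 0.228
```

Run:
```python
from leg import *
gap('w16')
```

```text
t 20.5 p [ 0.5683 -0.0616  0.0671] phi -77.61 zax [ 0.0163  0.0117 -0.9998] q [-0.12  0.89  0.27  1.88 -0.55  0.43 -0.8 ] F [-0.9  4.8  1.7] op 0.228
yellow ([314, 145, 7, 58, 362], array([317., 173.]), array([ 0.6073, -0.0541,  0.0298]), array([ 0.6063, -0.0541,  0.029 ])) red ([310, 141, 16, 34, 199], array([317.3, 155.8]), array([ 0.6155, -0.0512,  0.0225]), array([ 0.6151, -0.0523,  0.022 ]))
along: yellow mean 0.1770  red mean 0.1770  red top by depth mid 0.1772 (0.1726 0.1818) n162
gap mean 0.0001
blue z [0.0378 0.0452 0.0549]
```

The pointer is on the mark within about 0.2 mm (0.1770 against 0.1770). Next I slide down with a light grip.

>>> {"name": "play_rows", "arguments": {
  "targets": [
    {"jaw":1,"dx":0,"dy":0,"dz":0,"yaw":0},
    {"jaw":1,"dx":0,"dy":0,"dz":0.001,"yaw":0},
    {"jaw":1,"dx":0,"dy":0,"dz":0.002,"yaw":0},
    {"jaw":1,"dx":0,"dy":0,"dz":0.002,"yaw":0},
    {"jaw":1,"dx":0,"dy":0,"dz":0,"yaw":0}
  ],
  "squeeze": 4
}}

```text
clock: 21.05
tool_pos: [0.5686, -0.0615, 0.063]
eef_rot: [0.994, 0.108, 0.009, -0.005]
contact_force: [0.6, 4.3, -1.3]
opening: 0.23
```

Run:
```python
from leg import *
gap('w17')
```

```text
t 21.05 p [ 0.5686 -0.0615  0.063 ] phi -77.57 zax [ 0.0169  0.0125 -0.9998] q [-0.11  0.9   0.26  1.88 -0.55  0.42 -0.79] F [ 0.6  4.3 -1.3] op 0.23
yellow ([314, 147, 8, 59, 380], array([317.1, 174.6]), array([ 0.6077, -0.054 ,  0.0298]), array([ 0.6067, -0.0541,  0.029 ])) red ([310, 143, 17, 35, 228], array([317.8, 158.1]), array([ 0.6154, -0.052 ,  0.0226]), array([ 0.6149, -0.0527,  0.022 ]))
along: yellow mean 0.1770  red mean 0.1773  red top by depth mid 0.1772 (0.1727 0.1817) n196
gap mean 0.0003
blue z [0.0377 0.045  0.0548]
```

>>> {"name": "play_rows", "arguments": {
  "targets": [
    {"jaw":1,"dx":0,"dy":0,"dz":0.002,"yaw":0},
    {"jaw":1,"dx":0,"dy":0,"dz":0.002,"yaw":0},
    {"jaw":1,"dx":0,"dy":0,"dz":0.002,"yaw":0},
    {"jaw":1,"dx":0,"dy":0,"dz":0.002,"yaw":0},
    {"jaw":1,"dx":0,"dy":0,"dz":0,"yaw":0}
  ]
}}

```text
clock: 21.6
tool_pos: [0.5692, -0.0614, 0.056]
eef_rot: [0.994, 0.108, 0.01, -0.006]
contact_force: [-0.1, 3.6, -0.8]
opening: 0.225
```

Run:
```python
from leg import *
gap('w18')
```

```text
t 21.6 p [ 0.5692 -0.0614  0.056 ] phi -77.56 zax [ 0.0182  0.0131 -0.9997] q [-0.11  0.91  0.25  1.88 -0.56  0.4  -0.79] F [-0.1  3.6 -0.8] op 0.225
yellow ([313, 150, 9, 61, 408], array([317.2, 178.6]), array([ 0.608 , -0.0542,  0.0298]), array([ 0.6067, -0.0541,  0.029 ])) red ([309, 145, 18, 37, 238], array([318.1, 160.2]), array([ 0.6165, -0.0526,  0.0225]), array([ 0.6156, -0.0526,  0.022 ]))
along: yellow mean 0.1771  red mean 0.1774  red top by depth mid 0.1772 (0.1728 0.1816) n192
gap mean 0.0004
blue z [0.0377 0.0448 0.0538]
```

View pics/w18.png

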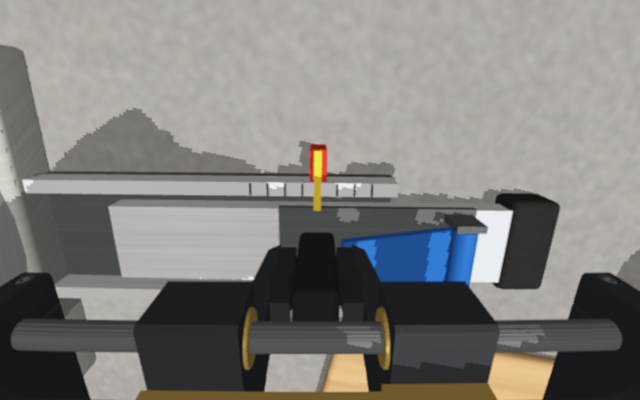

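The pointer is centred on the clip at (317,165). I keep sliding down.

>>> {"name": "play_rows", "arguments": {
  "targets": [
    {"jaw":1,"dx":0,"dy":0,"dz":0.003,"yaw":0},
    {"jaw":1,"dx":0,"dy":0,"dz":0.003,"yaw":0},
    {"jaw":1,"dx":0,"dy":0,"dz":0.003,"yaw":0},
    {"jaw":1,"dx":0,"dy":0,"dz":0.003,"yaw":0},
    {"jaw":1,"dx":0,"dy":0,"dz":0,"yaw":0}
  ]
}}

```text
clock: 22.15
tool_pos: [0.5701, -0.0611, 0.0459]
eef_rot: [0.994, 0.109, 0.011, -0.006]
contact_force: [-0.3, 3.9, -2.2]
opening: 0.23
```

Run:
```python
from leg import *
gap('w19')
```

```text
t 22.15 p [ 0.5701 -0.0611  0.0459] phi -77.53 zax [ 0.0202  0.0139 -0.9997] q [-0.1   0.93  0.23  1.88 -0.57  0.38 -0.78] F [-0.3  3.9 -2.2] op 0.23
yellow ([313, 155, 9, 64, 445], array([317.3, 185.1]), array([ 0.6082, -0.0542,  0.0298]), array([ 0.6066, -0.0542,  0.029 ])) red ([309, 149, 19, 39, 282], array([318.9, 165.1]), array([ 0.6168, -0.0535,  0.0226]), array([ 0.6159, -0.0529,  0.022 ]))
along: yellow mean 0.1771  red mean 0.1778  red top by depth mid 0.1773 (0.1730 0.1817) n219
gap mean 0.0007
blue z [0.0361 0.0411 0.0464]
```

The lever is going down and the leg stays on the mark.

>>> {"name": "play_rows", "arguments": {
  "targets": [
    {"jaw":1,"dx":0,"dy":0,"dz":0.003,"yaw":0},
    {"jaw":1,"dx":0,"dy":0,"dz":0.003,"yaw":0},
    {"jaw":1,"dx":0,"dy":0,"dz":0.003,"yaw":0},
    {"jaw":1,"dx":0,"dy":0,"dz":0.002,"yaw":0},
    {"jaw":1,"dx":0,"dy":0,"dz":0.001,"yaw":0}
  ]
}}

```text
clock: 22.7
tool_pos: [0.5704, -0.061, 0.0358]
eef_rot: [0.994, 0.109, 0.011, -0.006]
contact_force: [-1.2, 4.7, 7.3]
opening: 0.229
```

Run:
```python
from leg import *
gap('w20')
```

```text
t 22.7 p [ 0.5704 -0.061   0.0358] phi -77.51 zax [ 0.0213  0.0145 -0.9997] q [-0.09  0.94  0.22  1.88 -0.57  0.36 -0.77] F [-1.2  4.7  7.3] op 0.229
yellow ([313, 159, 9, 67, 518], array([317. , 190.5]), array([ 0.608 , -0.054 ,  0.0298]), array([ 0.6068, -0.054 ,  0.029 ])) red ([308, 152, 20, 42, 340], array([318.2, 170.1]), array([ 0.616 , -0.0526,  0.0225]), array([ 0.6156, -0.0526,  0.022 ]))
along: yellow mean 0.1769  red mean 0.1774  red top by depth mid 0.1773 (0.1727 0.1818) n271
gap mean 0.0005
blue z [0.032  0.0361 0.0463]
```

View pics/w20.png

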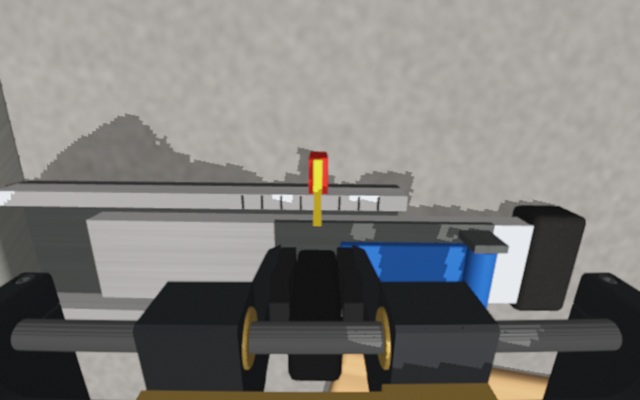

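```bash
cat >> leg.py <<'E'
def lever(name):
    s,P,o=leg(name,False); m=masks(s)['blue']&(np.hypot(P[...,0]-.58,P[...,1]+.12)<.08)&(P[...,2]<.08); p=P[m]
    post=.1770 # along of post
    a=p@U-post; 
    for lo in np.arange(0.01,.095,.008):
        q=(a>=lo)&(a<lo+.008)
        if q.sum()>10: print('a %.3f z %.4f n%d'%(lo+.004,np.median(p[q,2]),q.sum()))
    q=(a>.012)&(a<.066); print('slope',np.polyfit(a[q],p[q,2],1))
E
python3 - <<'E'
from leg import *
lever('w16');lever('w20')
E
```

```text
a 0.014 z 0.0548 n196
a 0.022 z 0.0531 n286
a 0.030 z 0.0507 n463
a 0.038 z 0.0485 n703
a 0.046 z 0.0462 n699
a 0.054 z 0.0439 n670
a 0.062 z 0.0416 n654
a 0.070 z 0.0393 n641
a 0.078 z 0.0438 n1072
a 0.086 z 0.0455 n348
slope [-0.303598    0.06023584]
a 0.014 z 0.0348 n70
a 0.022 z 0.0356 n152
a 0.030 z 0.0359 n429
a 0.038 z 0.0359 n611
a 0.046 z 0.0358 n610
a 0.054 z 0.0359 n608
a 0.062 z 0.0359 n599
a 0.070 z 0.0359 n591
a 0.078 z 0.0439 n971
a 0.086 z 0.0455 n349
slope [-0.0257968   0.03708102]
```

>>> {"name": "play_rows", "arguments": {
  "targets": [
    {"jaw":1,"dx":0,"dy":0,"dz":0.002,"yaw":0},
    {"jaw":1,"dx":0,"dy":0,"dz":0.002,"yaw":0},
    {"jaw":1,"dx":0,"dy":0,"dz":0.001,"yaw":0},
    {"jaw":1,"dx":0,"dy":0.0002,"dz":0.001,"yaw":0},
    {"jaw":1,"dx":0,"dy":0.0002,"dz":0.001,"yaw":0}
  ]
}}

```text
clock: 23.25
tool_pos: [0.5706, -0.0612, 0.0347]
eef_rot: [0.994, 0.109, 0.013, -0.007]
contact_force: [-2.6, 6.0, 11.7]
opening: 0.231
```

Run:
```python
from leg import *
gap('w21'); lever('w21')
```

```text
t 23.25 p [ 0.5706 -0.0612  0.0347] phi -77.51 zax [ 0.0239  0.0164 -0.9996] q [-0.09  0.94  0.21  1.88 -0.57  0.36 -0.77] F [-2.6  6.  11.7] op 0.231
yellow ([313, 160, 9, 67, 528], array([317. , 191.4]), array([ 0.6079, -0.0543,  0.0298]), array([ 0.6069, -0.0543,  0.029 ])) red ([308, 153, 20, 42, 354], array([317.6, 170.4]), array([ 0.6161, -0.0518,  0.0224]), array([ 0.6158, -0.0526,  0.022 ]))
along: yellow mean 0.1772  red mean 0.1774  red top by depth mid 0.1774 (0.1730 0.1818) n270
gap mean 0.0002
blue z [0.0318 0.0358 0.0463]
a 0.014 z 0.0342 n57
a 0.022 z 0.0348 n120
a 0.030 z 0.0352 n406
a 0.038 z 0.0353 n609
a 0.046 z 0.0354 n607
a 0.054 z 0.0356 n587
a 0.062 z 0.0356 n596
a 0.070 z 0.0357 n589
a 0.078 z 0.0437 n962
a 0.086 z 0.0456 n385
slope [-0.00757595  0.03575185]
```

>>> {"name": "play_rows", "arguments": {
  "targets": [
    {"jaw":1,"dx":0,"dy":0,"dz":0.002,"yaw":0},
    {"jaw":1,"dx":0,"dy":0,"dz":0.002,"yaw":0},
    {"jaw":1,"dx":0,"dy":0,"dz":0.001,"yaw":0},
    {"jaw":1,"dx":0,"dy":0,"dz":0.001,"yaw":0},
    {"jaw":1,"dx":0,"dy":0,"dz":0,"yaw":0}
  ],
  "squeeze": 8
}}

```text
clock: 23.8
tool_pos: [0.5708, -0.0619, 0.035]
eef_rot: [0.994, 0.108, 0.015, -0.007]
contact_force: [-0.3, 4.8, 0.6]
opening: 0.224
```

Run:
```python
from leg import *
gap('w22'); lever('w22')
snap('scene','s22');snap('side','si22')
for n in ['s22','si22']:
    print(n); 
    try: lever(n)
    except Exception as e: print(e)
for n,b in [('s22',(170,280,240,350)),('si22',(180,255,280,360))]:
    a=cv2.imread(f'pics/{n}.png')[b[0]:b[1],b[2]:b[3]];cv2.imwrite(f'pics/{n}c.png',cv2.resize(a,None,fx=5,fy=5,interpolation=2))
show()
```

```text
t 23.8 p [ 0.5708 -0.0619  0.035 ] phi -77.56 zax [ 0.0274  0.0171 -0.9995] q [-0.08  0.94  0.21  1.89 -0.58  0.35 -0.77] F [-0.3  4.8  0.6] op 0.224
yellow ([313, 160, 9, 67, 525], array([317. , 191.3]), array([ 0.608 , -0.0549,  0.0298]), array([ 0.6069, -0.0549,  0.029 ])) red ([306, 153, 21, 41, 349], array([314.5, 170.4]), array([ 0.6159, -0.0506,  0.0225]), array([ 0.6156, -0.0517,  0.022 ]))
along: yellow mean 0.1779  red mean 0.1764  red top by depth mid 0.1773 (0.1726 0.1819) n277
gap mean -0.0014
blue z [0.0319 0.0358 0.0464]
a 0.014 z 0.0342 n55
a 0.022 z 0.0351 n116
a 0.030 z 0.0353 n393
a 0.038 z 0.0355 n608
a 0.046 z 0.0355 n606
a 0.054 z 0.0356 n606
a 0.062 z 0.0357 n591
a 0.070 z 0.0357 n582
a 0.078 z 0.0432 n965
a 0.086 z 0.0455 n431
slope [-0.02301035  0.03666681]
s22
a 0.038 z 0.0336 n17
a 0.046 z 0.0344 n33
a 0.054 z 0.0345 n31
a 0.062 z 0.0341 n37
a 0.070 z 0.0343 n14
a 0.078 z 0.0438 n21
a 0.086 z 0.0418 n55
slope [0.02411193 0.03258488]
si22
a 0.030 z 0.0344 n11
a 0.086 z 0.0432 n26
slope [0.07453779 0.0320489 ]
t 23.95 p [ 0.5708 -0.0619  0.035 ] phi -77.56 zax [ 0.0273  0.017  -0.9995] q [-0.08  0.94  0.21  1.89 -0.58  0.35 -0.77] F [-2.1  5.3  6.5] op 0.23
```

View pics/s22c.png

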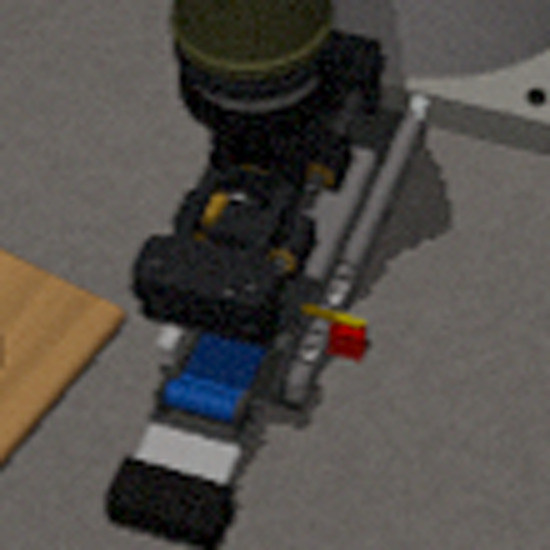

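View pics/s22.png

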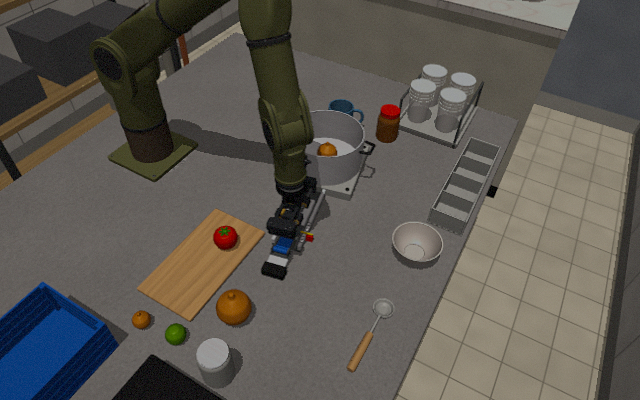

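View pics/w22.png

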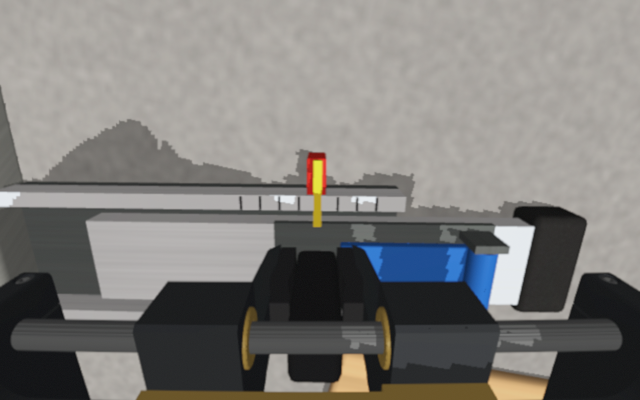

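The lever is flat at 35 mm along its whole length. The leg is about 0.6 mm past the mark, so I make a small trim and take a firmer grip.

>>> {"name": "play_rows", "arguments": {
  "targets": [
    {"jaw":1,"dx":0,"dy":-0.0005,"dz":0.001,"yaw":0},
    {"jaw":1,"dx":0,"dy":-0.0005,"dz":0.001,"yaw":0},
    {"jaw":1,"dx":0,"dy":0,"dz":0.001,"yaw":0},
    {"jaw":1,"dx":0,"dy":0,"dz":0.001,"yaw":0},
    {"jaw":1,"dx":0,"dy":0,"dz":0.001,"yaw":0}
  ],
  "squeeze": 12
}}

```text
clock: 24.45
tool_pos: [0.5709, -0.062, 0.0349]
eef_rot: [0.994, 0.108, 0.016, -0.006]
contact_force: [-3.1, 4.4, 12.7]
opening: 0.226
```

Run:
```python
from leg import *
gap('w23'); lever('w23')
snap('wrist','w24');show()
```

```text
t 24.45 p [ 0.5709 -0.062   0.0349] phi -77.59 zax [ 0.0304  0.0162 -0.9994] q [-0.08  0.94  0.21  1.89 -0.58  0.34 -0.77] F [-3.1  4.4 12.7] op 0.226
yellow ([313, 160, 9, 67, 526], array([316.9, 191.4]), array([ 0.6082, -0.055 ,  0.0298]), array([ 0.607, -0.055,  0.029])) red ([306, 153, 20, 42, 341], array([314. , 171.2]), array([ 0.6157, -0.0506,  0.0226]), array([ 0.6152, -0.0517,  0.022 ]))
along: yellow mean 0.1780  red mean 0.1764  red top by depth mid 0.1774 (0.1728 0.1819) n277
gap mean -0.0016
blue z [0.0319 0.0359 0.0463]
a 0.014 z 0.0340 n45
a 0.022 z 0.0347 n102
a 0.030 z 0.0354 n389
a 0.038 z 0.0355 n609
a 0.046 z 0.0356 n605
a 0.054 z 0.0356 n598
a 0.062 z 0.0358 n591
a 0.070 z 0.0358 n578
a 0.078 z 0.0430 n970
a 0.086 z 0.0456 n450
slope [-0.00637108  0.03582374]
t 24.55 p [ 0.5709 -0.062   0.0349] phi -77.59 zax [ 0.0303  0.0162 -0.9994] q [-0.08  0.94  0.21  1.89 -0.58  0.34 -0.77] F [-3.2  4.9 12.6] op 0.228
```

>>> {"name": "play_rows", "arguments": {
  "targets": [
    {"jaw":1,"dx":0,"dy":-0.0015,"dz":0,"yaw":0},
    {"jaw":1,"dx":0,"dy":-0.0005,"dz":0,"yaw":0},
    {"jaw":1,"dx":0,"dy":0,"dz":0.001,"yaw":0},
    {"jaw":1,"dx":0,"dy":0,"dz":0.001,"yaw":0},
    {"jaw":1,"dx":0,"dy":0,"dz":0.001,"yaw":0}
  ]
}}

```text
clock: 25.05
tool_pos: [0.5708, -0.0615, 0.0349]
eef_rot: [0.994, 0.107, 0.017, -0.006]
contact_force: [-3.0, 4.3, 13.3]
opening: 0.229
```

Run:
```python
from leg import *
gap('w25'); lever('w25'); gap('w26')
s=load('w26'); cv2.imwrite('pics/w26c.png',cv2.resize(cv2.cvtColor(s['frame'],4)[130:290,230:480],None,fx=3,fy=3,interpolation=2))
```

```text
t 25.05 p [ 0.5708 -0.0615  0.0349] phi -77.66 zax [ 0.0325  0.0147 -0.9994] q [-0.08  0.94  0.21  1.89 -0.58  0.34 -0.77] F [-3.   4.3 13.3] op 0.229
yellow ([312, 160, 10, 67, 530], array([316.8, 191.6]), array([ 0.6079, -0.0546,  0.0298]), array([ 0.6068, -0.0546,  0.029 ])) red ([307, 153, 20, 42, 344], array([315.9, 171.3]), array([ 0.6159, -0.0511,  0.0226]), array([ 0.6153, -0.0522,  0.022 ]))
along: yellow mean 0.1775  red mean 0.1769  red top by depth mid 0.1773 (0.1729 0.1817) n278
gap mean -0.0006
blue z [0.0319 0.0358 0.0464]
a 0.014 z 0.0344 n56
a 0.022 z 0.0349 n112
a 0.030 z 0.0353 n410
a 0.038 z 0.0355 n606
a 0.046 z 0.0356 n609
a 0.054 z 0.0356 n594
a 0.062 z 0.0356 n602
a 0.070 z 0.0357 n569
a 0.078 z 0.0435 n989
a 0.086 z 0.0455 n413
slope [-0.00885725  0.03591078]
t 25.1 p [ 0.5708 -0.0615  0.0349] phi -77.66 zax [ 0.0325  0.0148 -0.9994] q [-0.08  0.94  0.21  1.89 -0.58  0.34 -0.77] F [-3.   4.9 13.5] op 0.23
yellow ([312, 160, 10, 67, 531], array([316.8, 191.6]), array([ 0.6078, -0.0545,  0.0298]), array([ 0.6068, -0.0545,  0.029 ])) red ([307, 153, 20, 42, 346], array([315.9, 171.3]), array([ 0.6159, -0.0511,  0.0226]), array([ 0.6153, -0.0522,  0.022 ]))
along: yellow mean 0.1775  red mean 0.1769  red top by depth mid 0.1773 (0.1729 0.1817) n282
gap mean -0.0006
blue z [0.032  0.0359 0.0463]
```

View pics/w26c.png

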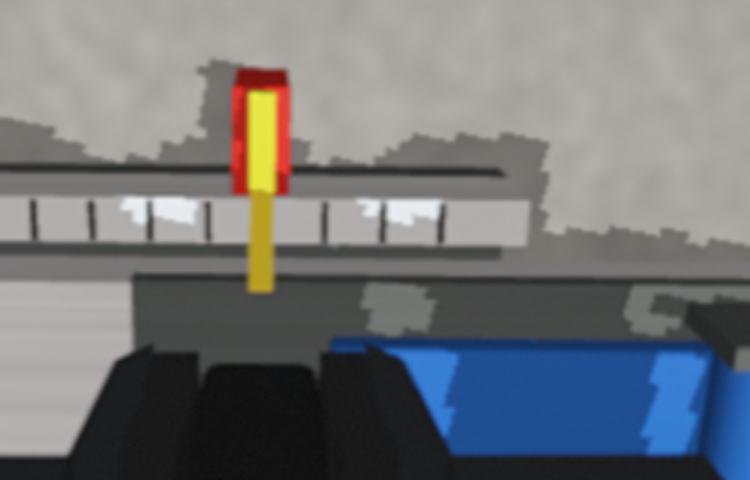

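The pointer (262) sits in the middle of the clip (233–290) in the crop, and the lever is flat under the finger. The pose is steady, so I hand the job in.

```bash
python3 -c "
from plan import *
print(r.finish_job()); show()"
```

```text
the job is handed in; nothing more can be done
None
the job is handed in; nothing more can be done
```

The job is handed in at about 25 s on the clock. The middle-sized onion was lowered until it touched the pot floor, then released, and it stands upright near the middle of the pot. The leg was drawn out to its mark, and the fingers then slid down the post with a light grip to press the lever flat. I handed in still gripping the post and pressing on the lever.

- **Leg at its mark:** the pointer stands within about 0.2–0.6 mm of the clip's centre, depending on how the centre is measured. During the final presses it crept about 0.6 mm past the mark, and I trimmed it back.
- **Lever:** its top reads 34–36 mm over its whole length and would go no lower under about 13 N. That fits fully closed (35 mm) within the calibration error.
- **Grip:** the opening reads 20 mm, the thickness of the post, with the grip set to 12 N.
- **Pot and other things:** the last scene picture showed the pot and the bystanders in their original places. I checked this by eye only.
- **Left uncorrected:** the tool ended tilted by about 2°, and the fingers grip about 5 mm off the post's centre sideways.

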